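# Brush out the leaning jar before it goes to glass recycling

## Task

Take the long brush out of its pot and scrub out the wide-mouthed jar that leans in the rack with three full strokes, each one down until the bristles meet the bottom and back up until about half of the bristle head stands out of the mouth. Then set the brush back upright in its pot, bristles down, without dropping it. Treat the glass gently, keep the jar seated in its bay, and leave the pot and everything else where they stand.

Things in the scene. Friction and masses are not known exactly. Their poses are not given: they have to be found in the camera images.
- brush: Long bottle brush, 285 mm, 0.14 kg, standing loose in the pot, head down. Origin: centre of the head's flat lower end; z along the brush to the handle's end. Head z 0-90 mm: soft bristles 73 mm across on a firm core 48 mm across (40 at the lower end, which springs in up to 8 mm, 1.5 N/mm); stem 7 mm thick; round wooden handle 23-25 mm thick from z 172 to 270, end at 285: grip near z 245.
- pot: White stoneware utensil pot with an open top, 95 mm across at the rim and 115 mm tall, 0.7 kg, loose on the bench. Origin: centre of its underside, z up.
- pot_floor (a point): Centre of the pot's inner floor, 6 mm above its underside. The inside is 83 mm across and 109 mm deep. The brush stands here.
- jar: Clear glass jar, wide open mouth, loose in one bay of the rack, leaning 30 deg from vertical, mouth up and towards the robot. 86 mm across, 150 long, 0.38 kg. Origin: its heel, the lowest point of its foot; z along the wall towards the mouth, parallel to the jar's axis, which is at x = 43 mm, y = 0; x across the foot, away from the robot and upward.
- jar_floor (a point): Centre of the jar's inner floor, on its axis; same axes as the jar (z along the axis, out of the mouth). The jar is 144 mm deep inside, 78 mm wide inside, narrowing to 72 mm at the mouth.
- jar_mouth (a point): Centre of the jar's mouth, level with its rim, on its axis 144 mm from jar_floor; same axes.
- beer_bottle: Bystander: empty amber beer bottle with a narrow neck, 61 mm across, 195 mm long, loose in the rack's other bay and leaning in the same way. Origin: its heel, the lowest point of its foot; z along the bottle towards its mouth.
- rack: Fixed stainless bottle rack of bent sheet, 193 mm wide, 124 high: two bays 95 mm apart, walls 50 mm high between them. Origin: on the bench under its inner corner; x points away from the robot at yaw 0. Its plate leans 30 deg from vertical towards -x and carries jar and bottle from below; either may be in either bay.
- detergent: Bystander: white detergent bottle with closed cap, 78 mm across, 242 mm tall, standing loose. Origin: centre of its underside.
- mug_shard: Bystander: piece of a white ceramic mug with its handle, about 65 mm wide and 72 mm high, loose. Origin: on the bench, at the centre of the former mug; the piece extends to about 70 mm from it along x.
- tiers: Bystander: fixed stack of three translucent plastic trays, 270 x 190 mm, 254 mm tall, at the left of the bench. Origin: centre of its underside.
- tray: Bystander: flattened aluminium tray, 120 x 180 x 6 mm, lying fixed on the bench to the right. Origin: centre of its underside.
There are look-alikes about, which are no part of the job. Leave any blue look-alike of the jar alone. What is shaped like the pot but blue is not meant.

How it is judged:
On the way, in this order (a step that is already met when the one before it is completed fails the run):
1. first stroke, down: the brush, held in the fingers, is inside the jar with its lower end within 16 mm of the jar's inner floor (z of brush in the frame of jar_floor between -0.013 and 0.016 m and x of brush in the frame of jar_floor between -0.034 and 0.034 m and y of brush in the frame of jar_floor between -0.034 and 0.034 m and contact force between the fingers and brush above 0.5 N), for 0.1 s.
2. first stroke, up: the brush, still held and still in the jar's mouth, has been drawn up so that its lower end is 75 to 140 mm above the jar's inner floor (z of brush in the frame of jar_floor between 0.075 and 0.14 m and x of brush in the frame of jar_floor between -0.034 and 0.034 m and y of brush in the frame of jar_floor between -0.034 and 0.034 m and contact force between the fingers and brush above 0.5 N), for 0.1 s.
3. second stroke, down: the brush, held in the fingers, is inside the jar with its lower end within 16 mm of the jar's inner floor (all of step 1), for 0.1 s.
4. second stroke, up: the brush, still held and still in the jar's mouth, has been drawn up so that its lower end is 75 to 140 mm above the jar's inner floor (all of step 2), for 0.1 s.
5. third stroke, down: the brush, held in the fingers, is inside the jar with its lower end within 16 mm of the jar's inner floor (all of step 3), for 0.1 s.
6. third stroke, up: the brush, still held and still in the jar's mouth, has been drawn up so that its lower end is 75 to 140 mm above the jar's inner floor (all of step 4), for 0.1 s.
At the end, for the whole second after the job is handed in: Three strokes done; brush stands bristles down on the pot floor (end within 12 mm of the floor, 30 mm of its centre, tilt under 8.5 deg), released, at rest; pot upright, within 50 mm of its start; jar floor within 25 mm and mouth within 30 mm of the start; bystanders within 30 mm (horizontal distance between brush and pot_floor below 0.03 m and z of brush in the frame of pot_floor between -0.008 and 0.012 m and angle between brush's own z axis and vertical below 0.15 rad and linear speed of brush below 0.03 m/s and angular speed of brush below 0.3 rad/s and angle between pot's own z axis and vertical below 0.1 rad and distance of pot from where it was at the start of the episode below 0.05 m and distance of jar_floor from where it was at the start of the episode below 0.025 m and distance of each of jar_mouth, beer_bottle, detergent, mug_shard from where it was at the start of the episode below 0.03 m); the robot touches nothing.
It fails at once if the glass is treated roughly: the brush presses on the jar with more than 40 N (contact force between brush and jar above 40 N).
It fails at once if the jar leaves its seat in the rack (its floor or mouth moves more than 30 mm) (distance of any of jar_floor, jar_mouth from where it was at the start of the episode above 0.03 m).
It fails at once if the brush is dropped (moves faster than 0.8 m/s while not held) (contact force between the fingers and brush below 0.05 N and linear speed of brush above 0.8 m/s).
It fails at once if a bystander is moved by more than 30 mm (distance of any of beer_bottle, detergent, mug_shard from where it was at the start of the episode above 0.03 m).
It fails at once if the pot is tipped more than 17 degrees or moved more than 50 mm (angle between pot's own z axis and vertical above 0.3 rad or distance of pot from where it was at the start of the episode above 0.05 m).
It also fails if it takes over 58 s, if anything falls off the work surface, if the arm or the gripper's body presses on something with over 40 N, if the wrist force passes 120 N, or if a joint passes its speed limit or range.

## Robot

A 7-joint arm with a two-finger parallel gripper is mounted at the origin on the work surface. World frame = base frame: x ahead of the robot, y to its left, z up, the work surface at z = 0. Lengths are in m, angles in rad, forces in N, time in s.
With the tool pointing down it reaches from about 0.425 to 0.875 m from the base axis. Payload 9.9 kg.
Tool frame: the origin (TCP) lies at the very end of the fingers, on their centre line; the grasp point (between the pads) lies behind it (arm.grip_point_offset is the y of the grasp point in the tool frame, in m); y points along the fingers, z is the direction in which the jaws open and shut, and the axes are right-handed (so a half turn about y gives the same grasp; the last joint's range is limited). The gripper opens to 85 mm and grips with 20 to 120 N. Pads are 22 mm wide; open, the fingers measure 114 mm over their backs; the gripper's body (76 mm by 85 mm) begins 54 mm behind the grasp point. The pads swing forward as they close: fully open they stand 13 mm farther back than shut.
Start: joints at [-1.213, 0.576, 0.025, 1.437, -0.015, 1.129, -0.057], TCP at [0.289, 0.61, 0.231] pointing down, gripper open.
Joint ranges: [-2.76, 2.76], [-0.34, 2.15], [-1.52, 1.57], [0.19, 2.46], [-1.09, 4.23], [0.17, 1.99], [-2.82, 2.82]. Speed limits (rad/s): [2.22, 2.22, 3.01, 3.01, 3.14, 3.14, 3.14].

## Interface

Orientations are given as [roll, pitch, yaw] about the fixed x, y, z axes, in that order (R = Rz(yaw) Ry(pitch) Rx(roll)).
In Python, from cell import monitor, read_camera, order, spotter, arm gives the robot as it stands. The module is installed in compiled form; this text tells all that it offers.
- The arm moves only by the tool move_arm, never from a script. Its argument "steps" is one flat list of numbers, 4 for each row, row after row: the shift along the tool's x, y, z in mm, then the turn about the tool's y in degrees. In form: [dx, dy, dz, turn, dx, dy, dz, turn, ...]. A call has 1 to 20 rows; each row is the pose to reach, as a shift and turn from the pose commanded when the call began, along the tool's axes at that moment; what a row does not reach only later rows make up. A row lasts 1/12 s, in which the tool goes at most 41.7 mm and 7.16 degrees, less where a joint would pass 70% of its speed; a pose out of reach is approached as far as the arm can. A call with a gripper value outside its range is refused whole. "gripper" is the finger opening in mm, from 0 to 85.4, set as the call begins (left out, the last holds). The fingers move at their own pace and stop on an object; "force" is the grip in N (left out, the last holds). Time passes only in rows, so rows that repeat a pose let the fingers close. It gives the time, the measured TCP pose, the force and the opening at its end, in the units of the state.
- monitor.state(): the state, without advancing time (a new reading comes with each control period).
- read_camera(name): name is "scene" or "top"; returns a dict with "color" (420x560x3 uint8, red, green, blue), "K" (3x3 intrinsics, pixels), "dist_coeffs" ([k1, k2, p1, p2, k3] as OpenCV has them; the pictures are not rectified), "cam_to_world" (4x4, takes a point from camera to world coordinates). Camera axes: x right, y up, looking along -z (the intrinsics and any distortion apply to the point x, -y, -z); pixel columns grow to the right and rows downward; lengths in m; the calibration is good to about 2 mm. A picture is of the moment at which its call begins. There is no depth.
- order.close_job(): hands the job in, once; it reports no verdict.
Trained networks look in a picture, given as the dict that the camera call returned (one of the last four; its "shot" number tells which), for a name from the list of things; names that differ only in an ending like _2 or _b are one class to them, and where a whole thing is asked for, a point or a joint stands for the part that bears it (a point fixed in the world has none). Each returns a list of dicts, best first, with "confidence" (0 to 1); they miss things now and then, are a little off and sometimes report something else, mostly with a low value. They report only what shows in the picture. A call takes as long as a camera call. They do not tell look-alikes from the thing itself.
- spotter.recognise(picture, thing): "pixel" ([column, row] in pixels, amid what is visible of it).
- spotter.silhouettes(picture, thing): "region" (420x560 bool, what is visible of it) and "pixel" ([column, row] in pixels, amid what is visible of it).
- spotter.spot_point(picture, thing): "pixel" ([column, row] in pixels: a listed point, or the origin of a listed thing).
The state is a dict: "time_s": time; "joint_positions": joint angles; "joint_vel": joint speeds; "tau": joint torques, N m; "tool_pos": TCP position; "ee_rot": TCP orientation; "contact_force": force on the tool from outside, world axes, zero at the start; "ft_torque": the same for the moment, N m; "grip_width": finger opening in m.
Only numpy, scipy, OpenCV 4.12 (cv2) and the standard library are available. Lean on these libraries where they do the work, as an engineer would, in place of code of your own. Each camera call takes 0.05 s, during which the arm holds its last target.

## Working session

There is one attempt and no reset: what is moved stays moved. The work goes in short steps, Python scripts to look and compute and a tool call to move; the robot and the scene stay as the last step left them, time stands still between calls to the robot, and variables do not carry over. Pictures are saved under pics/ and viewed, and the job is handed in when it is done.

Besides the shell and the picture viewer there is one more tool, called after ">>>" by a JSON object that holds its "api" and its "payload". move_arm: Moves the arm, as the interface text tells. Its arguments: {"type":"object","properties":{"steps":{"type":"array"},"gripper":{"type":"number"},"force":{"type":"number"}},"required":["steps"]}

```bash
mkdir -p pics; ls; python3 - <<'E'
from cell import monitor, read_camera, order, spotter, arm
import cv2
print(monitor.state()); print(arm.grip_point_offset, [a for a in dir(arm) if a[0]!='_'])
for n in ("scene","top"):
    p=read_camera(n); cv2.imwrite(f"pics/{n}0.png",p["color"][:,:,::-1]); print(n,p["K"],p["dist_coeffs"],p["cam_to_world"])
E
```

```text
pics
{'time_s': 0.0, 'joint_positions': array([-1.21281828,  0.57650837,  0.0248348 ,  1.43790388, -0.01499443,
        1.12898219, -0.05645903]), 'joint_vel': array([-3.26617131e-04,  7.98100309e-04, -6.27383727e-04,  4.76571626e-05,
       -5.30905488e-05,  1.06013681e-03,  8.42980640e-05]), 'tau': array([ 6.59975967e-05, -7.65755725e+01,  2.25042634e+00, -2.85965592e+01,
        1.53377268e-02,  1.27602147e-02,  3.18806826e-05]), 'tool_pos': array([0.28839572, 0.60979779, 0.23045985]), 'ee_rot': array([-1.57241151e+00, -8.36033713e-05, -4.41692677e-01]), 'contact_force': array([ 0.53276339,  1.52529564, -0.33925636]), 'ft_torque': array([-0.00842054, -0.01253849,  0.00203514]), 'grip_width': 0.08542719204451187}
-0.0187 ['Unreachable', 'grip_point_offset']
scene [[447.13591048   0.         282.24097101]
 [  0.         447.13591048 207.00009786]
 [  0.           0.           1.        ]] [-0.08012751  0.          0.          0.          0.        ] [[ 0.14383812 -0.72983472  0.66832019  1.47050791]
 [ 0.98943443  0.09366428 -0.11066394 -0.11726876]
 [ 0.01816865  0.6771767   0.7355961   1.16167666]
 [ 0.          0.          0.          1.        ]]
top [[455.48957035   0.         282.36551785]
 [  0.         455.48957035 218.21412279]
 [  0.           0.           1.        ]] [-0.11729994  0.          0.          0.          0.        ] [[-0.01740173  0.98239303 -0.18601374  0.23924285]
 [-0.99980886 -0.01543897  0.01199513  0.03164747]
 [ 0.00891207  0.18618692  0.98247392  1.58079935]
 [ 0.          0.          0.          1.        ]]
```

View pics/scene0.png

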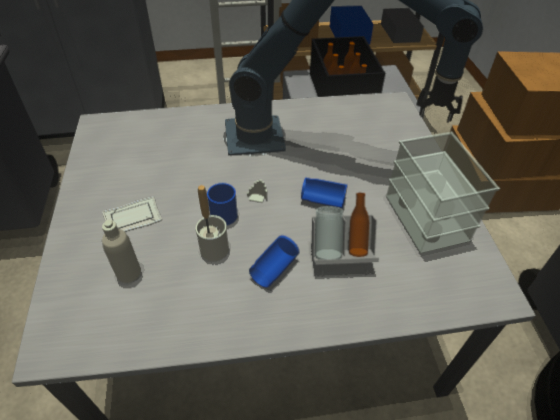

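View pics/top0.png

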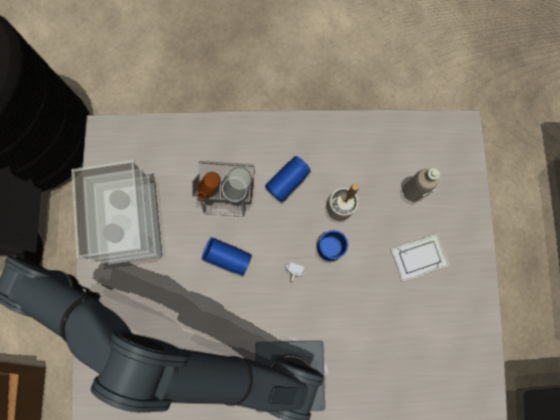

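```bash
cat > h.py <<'E'
import numpy as np, cv2
from scipy.optimize import least_squares
from scipy.spatial.transform import Rotation as R
def proj(p,X):
    X=np.atleast_2d(X); T=np.linalg.inv(p["cam_to_world"]); c=X@T[:3,:3].T+T[:3,3]
    c=c*[1,-1,-1]
    return cv2.projectPoints(c.astype(float),np.zeros(3),np.zeros(3),np.array(p["K"]),np.array(p["dist_coeffs"],float))[0][:,0]
def ray(p,px):
    u=cv2.undistortPoints(np.array([[px]],float),np.array(p["K"]),np.array(p["dist_coeffs"],float))[0,0]
    d=np.array(p["cam_to_world"])[:3,:3]@np.array([u[0],-u[1],-1]); return np.array(p["cam_to_world"])[:3,3],d/np.linalg.norm(d)
def tri(pa,a,pb,b):
    o1,d1=ray(pa,a);o2,d2=ray(pb,b)
    s=np.linalg.lstsq(np.c_[d1,-d2],o2-o1,rcond=None)[0]
    x=o1+s[0]*d1;y=o2+s[1]*d2
    return (x+y)/2,np.linalg.norm(x-y)
def onz(p,px,z):
    o,d=ray(p,px); return o+d*(z-o[2])/d[2]
E
python3 - <<'E'
from cell import *
from cell import monitor, read_camera, order, spotter, arm
from h import *
import pickle
S=read_camera("scene");T=read_camera("top")
pickle.dump((S,T),open("v0.pkl","wb"))
for t in ["brush","pot","pot_floor","jar","jar_floor","jar_mouth","rack","beer_bottle","detergent","mug_shard"]:
    a=spotter.spot_point(S,t);b=spotter.spot_point(T,t)
    print(t,[(np.round(x["pixel"]).tolist(),round(x["confidence"],2)) for x in a],[(np.round(x["pixel"]).tolist(),round(x["confidence"],2)) for x in b])
    for x in a[:3]:
        for y in b[:3]:
            X,e=tri(S,x["pixel"],T,y["pixel"])
            if e<.02: print("   ",np.round(X,4),round(e,4))
for n,p in(("s",S),("t",T)):
    for t in("brush","jar","pot"):
        r=spotter.silhouettes(p,t)
        for i,x in enumerate(r): print(n,t,i,x["pixel"],round(x["confidence"],2),x["region"].sum()); np.save(f"m_{n}_{t}_{i}.npy",x["region"])
cv2.imwrite("pics/s1.png",cv2.resize(S["color"][150:300,160:400,::-1],None,fx=3.3,fy=3.3,interpolation=cv2.INTER_CUBIC))
cv2.imwrite("pics/t1.png",cv2.resize(T["color"][140:290,170:400,::-1],None,fx=3.4,fy=3.4,interpolation=cv2.INTER_CUBIC))
E
```

```text
brush [([212.0, 252.0], 0.82)] [([339.0, 205.0], 0.81)]
    [ 0.5816 -0.1935  0.002 ] 0.0057
pot [([211.0, 247.0], 0.68), ([227.0, 215.0], 0.66), ([343.0, 256.0], 0.24)] [([332.0, 250.0], 0.74), ([338.0, 210.0], 0.56)]
    [ 0.564  -0.1912  0.0042] 0.0137
pot_floor [([224.0, 213.0], 0.91), ([210.0, 250.0], 0.7), ([214.0, 247.0], 0.51)] [([340.0, 207.0], 0.76), ([327.0, 246.0], 0.76)]
    [ 0.435  -0.1437  0.0178] 0.0062
    [ 0.5761 -0.1972  0.0035] 0.0067
    [ 0.5736 -0.1889  0.0167] 0.0059
jar [([349.0, 190.0], 0.93), ([324.0, 248.0], 0.76), ([278.0, 241.0], 0.69), ([340.0, 255.0], 0.67)] [([238.0, 192.0], 0.9), ([203.0, 260.0], 0.8), ([283.0, 201.0], 0.75)]
    [0.392  0.2947 0.0308] 0.0156
    [0.6315 0.1637 0.0237] 0.0085
    [0.593  0.0134 0.0379] 0.0064
jar_floor [([287.0, 246.0], 0.93), ([333.0, 253.0], 0.92), ([344.0, 196.0], 0.86)] [([275.0, 188.0], 0.98), ([206.0, 248.0], 0.81), ([237.0, 192.0], 0.63), ([239.0, 175.0], 0.55)]
    [0.6346 0.0377 0.0633] 0.0037
    [0.6391 0.1799 0.0043] 0.018
    [0.4307 0.2735 0.0434] 0.0024
jar_mouth [([304.0, 187.0], 0.96), ([262.0, 275
[... 432 characters left out ...]
98), ([213.0, 254.0], 0.39)] [([410.0, 190.0], 0.74)]
    [ 0.6327 -0.4578  0.0041] 0.012
mug_shard [([254.0, 203.0], 0.55)] [([299.0, 266.0], 0.55), ([226.0, 185.0], 0.16)]
    [ 0.3686 -0.0401 -0.0132] 0.0058
s brush 0 [206.5, 215.8] 0.78 441
s brush 1 [332.5, 230.4] 0.4 1445
s jar 0 [275.7, 259.5] 0.9 1424
s jar 1 [326.6, 231.1] 0.73 1475
s jar 2 [326.3, 193.4] 0.56 1058
s jar 3 [438.6, 191.5] 0.52 9260
s pot 0 [213.0, 238.4] 0.97 1070
s pot 1 [225.1, 202.9] 0.76 938
s pot 2 [327.8, 232.7] 0.37 1437
t brush 0 [346.3, 201.7] 0.7 447
t jar 0 [288.4, 177.0] 0.73 1014
t jar 1 [226.2, 257.1] 0.65 1119
t jar 2 [235.7, 183.1] 0.58 788
t pot 0 [335.7, 246.6] 0.7 731
t pot 1 [332.1, 210.1] 0.6 364
```

```bash
sleep 0
```

```text
(no output)
```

View pics/s1.png

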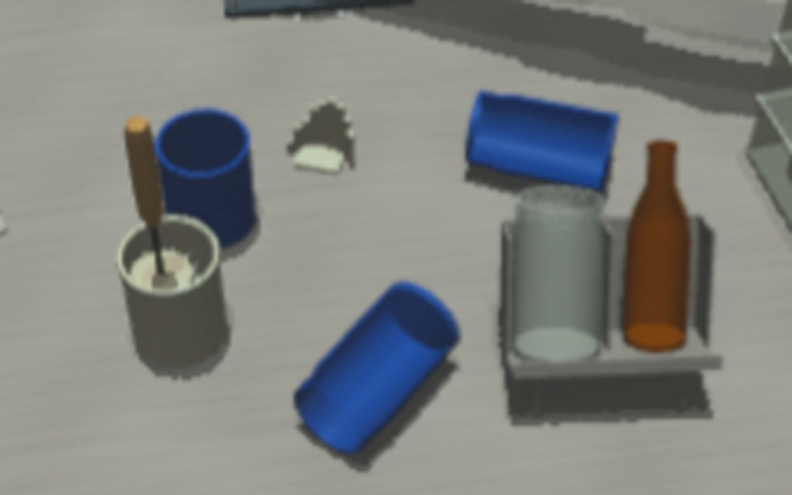

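View pics/t1.png

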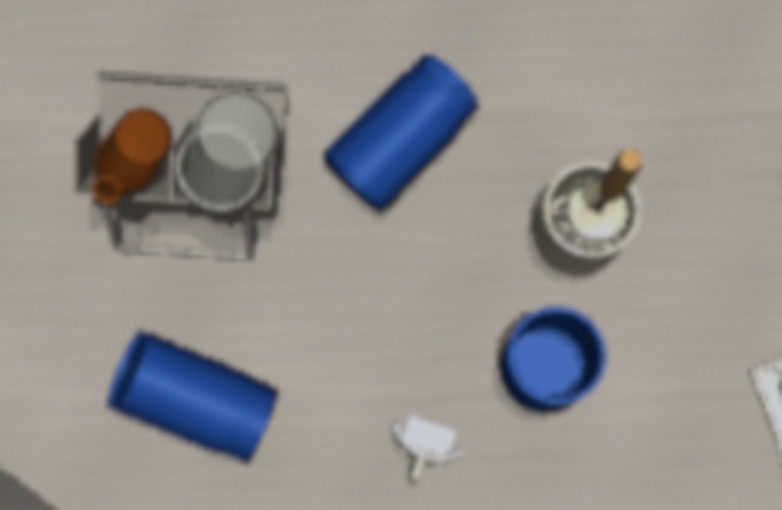

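```bash
cat > fit.py <<'E'
from h import *; import pickle
S,T=pickle.load(open("v0.pkl","rb"))
# pot rim
print("rim",tri(S,[211.2,227.6],T,[344.1,201.8]))
print("bluepotcheck")
obs=[(S,.285,(201.5,187.6)),(S,.172,(206,217.3)),(S,.090,(209.4,232.4)),(T,.285,(354.7,186.5)),(T,.09,(345.6,200.3))]
def f(q):
    d=np.array([q[3],q[4],1]);d/=np.linalg.norm(d)
    return np.concatenate([proj(p,q[:3]+d*z)[0]-np.array(u) for p,z,u in obs])
r=least_squares(f,[.58,-.19,.006,0,0]);q=r.x;d=np.array([q[3],q[4],1]);d/=np.linalg.norm(d)
print("brush",q,np.round(r.fun,1),"dir",d,"tilt",np.degrees(np.arccos(d[2])),"grip245",q[:3]+.245*d,"end",q[:3]+.285*d)
def circ(c,ax,rad,n=60):
    u=np.cross(ax,[0,1,0.01]);u/=np.linalg.norm(u);v=np.cross(ax,u);t=np.linspace(0,2*np.pi,n)
    return c+rad*(np.cos(t)[:,None]*u+np.sin(t)[:,None]*v)
def hull(p,pts):
    return cv2.convexHull(proj(p,pts).astype(np.float32))
def sd(mask):
    m=mask.astype(np.uint8); return cv2.distanceTransform(m,2,5)-cv2.distanceTransform(1-m,2,5)
def solve(masks,model,x0):
    def cost(x):
        c=0
        for p,m in masks:
            h=hull(p,model(x)); a=np.zeros((420*4,560*4),np.uint8); cv2.fillConvexPoly(a,np.round(h*4+1.5).astype(np.int32),1)
            a=cv2.resize(a.astype(np.float32),(560,420),interpolation=cv2.INTER_AREA)
            c+=np.abs(a-m).sum()/m.sum()
        return c
    from scipy.optimize import minimize
    r=minimize(cost,x0,method="Nelder-Mead",options=dict(initial_simplex=np.array([x0]+[np.array(x0)+np.eye(len(x0))[i]*s for i,s in enumerate([.02,.02,.02,.15][:len(x0)])]),maxiter=600,xatol=1e-4,fatol=1e-4))
    return r.x,r.fun
L=lambda n:np.load(n).astype(np.float32)
def ax(yaw): return np.array([-np.cos(yaw)*.5,-np.sin(yaw)*.5,np.cos(np.pi/6)])
def jar(x): a=ax(x[3]); return np.r_[circ(x[:3],a,.043),circ(x[:3]+.15*a,a,.043)]
def pot(x): b=np.array([x[0],x[1],0]); return np.r_[circ(b,np.array([0,0,1.]),.0475),circ(b+[0,0,.115],np.array([0,0,1.]),.0475)]
if __name__=="__main__":
    x,c=solve([(S,L("m_s_jar_1.npy")),(T,L("m_t_jar_2.npy"))],jar,[.655,.165,.05,0.]);a=ax(x[3])
    print("jar foot centre",x,c,"floor",x[:3]+.006*a,"mouth",x[:3]+.15*a)
    xp,c=solve([(S,L("m_s_pot_0.npy"))],pot,[.57,-.19]);print("pot",xp,c)
    o=S["color"][:,:,::-1].copy();t=T["color"][:,:,::-1].copy()
    for im,p in((o,S),(t,T)):
        im[:]=im
    out=[]
    for im,p,(r0,r1,c0,c1) in((o,S,(150,300,160,400)),(t,T,(140,290,170,400))):
        big=cv2.resize(im[r0:r1,c0:c1],None,fx=3.3,fy=3.3,interpolation=cv2.INTER_CUBIC)
        g=lambda u:np.round((u-[c0,r0]+.5)*3.3).astype(np.int32)
        for pts,col in((jar(x),(0,0,255)),(pot(xp),(0,255,0))):
            for h in(pts[:60],pts[60:]): cv2.polylines(big,[g(proj(p,h))],True,col,1)
        cv2.polylines(big,[g(proj(p,np.array([q[:3]+d*z for z in(0,.09,.172,.285)])))],False,(255,0,255),1)
        out.append(big)
    cv2.imwrite("pics/fit_s.png",out[0]);cv2.imwrite("pics/fit_t.png",out[1])
E
python3 fit.py
```

```text
rim (array([ 0.57042011, -0.18990479,  0.10853627]), np.float64(0.005164856013655382))
bluepotcheck
brush [ 0.58010711 -0.19681599  0.00125976 -0.01278973 -0.00293277] [-0.3  0.5 -0.3 -1.7 -0.7  1.1 -0.4 -0.1 -1.   0.1] dir [-0.01278863 -0.00293252  0.99991392] tilt 0.7517735884405832 grip245 [ 0.57697389 -0.19753446  0.24623867] end [ 0.57646235 -0.19765176  0.28623522]
jar foot centre [ 0.67707615  0.1636065   0.04367652 -0.05467109] 0.15169087052345276 floor [0.67408064 0.16377043 0.04887268] mouth [0.60218821 0.16770479 0.17358033]
pot [ 0.57113824 -0.1883736 ] 0.2085280418395996
```

View pics/fit_s.png

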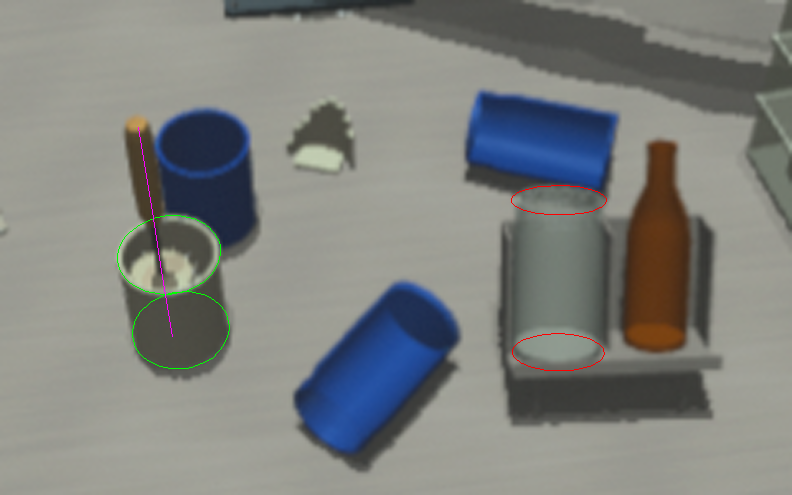

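View pics/fit_t.png

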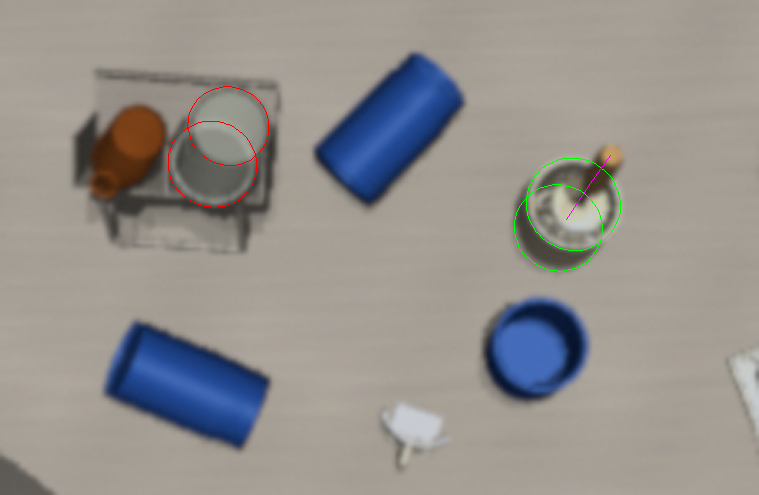

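Candidates: white pot with the brush, scene (211,240)/top (344,202), against the blue pot at scene (222,204)/top (332,246). Clear jar in the rack's right bay, scene (327,231)/top (236,184), against the blue jars at scene (275,260) and (326,193). I choose the white pot and the clear jar. The crops show the fits lying on them. The brush stands about 1° from vertical, and its end is at height 0.286.

```bash
cat >> h.py <<'E'
def go(target,yaw=None):
    from cell import monitor
    s=monitor.state(); M=R.from_euler("xyz",s["ee_rot"]).as_matrix()
    v=M.T@(np.array(target)-s["tool_pos"])*1000
    t=0 if yaw is None else -np.degrees(yaw-s["ee_rot"][2])
    print("now",np.round(s["tool_pos"],4),np.round(s["ee_rot"],3),"t",round(s["time_s"],2),"F",np.round(s["contact_force"],1),"w",round(s["grip_width"],4),"-> shift",np.round(v,1),"turn",round(t,1))
E
python3 - <<'E'
from h import *
go([.577,-.1965,.43],-.07)
from fit import S,T
# rack yaw from back top edge in top pic crop px /3.4
for z in(.02,.05): 
    a=onz(T,[170+100/3.4,140+72/3.4],z);b=onz(T,[170+287/3.4,140+86/3.4],z);print(a,b,np.arctan2((b-a)[0],-(b-a)[1])*-1*-1)
E
```

```text
now [0.2886 0.6102 0.2313] [-1.571  0.    -0.442] t 1.5 F [-0.2 -0.3 -0.4] w 0.0854 -> shift [ 605.6 -198.7 -605.9] turn -21.3
rim (array([ 0.57042011, -0.18990479,  0.10853627]), np.float64(0.005164856013655382))
bluepotcheck
brush [ 0.58010711 -0.19681599  0.00125976 -0.01278973 -0.00293277] [-0.3  0.5 -0.3 -1.7 -0.7  1.1 -0.4 -0.1 -1.   0.1] dir [-0.01278863 -0.00293252  0.99991392] tilt 0.7517735884405832 grip245 [ 0.57697389 -0.19753446  0.24623867] end [ 0.57646235 -0.19765176  0.28623522]
[0.74767823 0.30656221 0.02      ] [0.72866948 0.10907737 0.02      ] -0.09595856477682958
[0.73790563 0.3012781  0.05      ] [0.71926225 0.1075891  0.05      ] -0.09595856477683039
```

>>> {"api": "move_arm", "payload": {"steps": [0, -60, 0, 0, 0, -200, 0, 0, 0, -200, 0, 0, 0, -200, 0, 0, 0, -200, 0, 0]}}

```text
time_s: 1.92
tool_pos: [0.2886, 0.61, 0.4352]
ee_rot: [-1.568, 0.0, -0.442]
contact_force: [0.0, 1.4, -0.4]
grip_width: 0.0854
```

>>> {"api": "move_arm", "payload": {"steps": [606, 0, -606, -20.5, 606, 0, -606, -20.5, 606, 0, -606, -20.5, 606, 0, -606, -20.5, 606, 0, -606, -20.5, 606, 0, -606, -20.5, 606, 0, -606, -20.5, 606, 0, -606, -20.5, 606, 0, -606, -20.5, 606, 0, -606, -20.5, 606, 0, -606, -20.5, 606, 0, -606, -20.5, 606, 0, -606, -20.5, 606, 0, -606, -20.5, 606, 0, -606, -20.5, 606, 0, -606, -20.5, 606, 0, -606, -20.5, 606, 0, -606, -20.5, 606, 0, -606, -20.5, 606, 0, -606, -20.5]}}

```text
time_s: 3.58
tool_pos: [0.5696, -0.1764, 0.4315]
ee_rot: [-1.571, -0.001, -0.084]
contact_force: [-0.2, 0.7, 0.3]
grip_width: 0.0854
```

```bash
python3 - <<'E'
from h import *
go([.577,-.1965,.35],-.085)
E
```

```text
now [ 0.5696 -0.1764  0.4315] [-1.571e+00 -1.000e-03 -8.400e-02] t 3.58 F [-0.2  0.7  0.3] w 0.0854 -> shift [  9.   81.5 -19.4] turn 0.1
```

>>> {"api": "move_arm", "payload": {"steps": [9, 60, -19, 0, 9, 60, -19, 0, 9, 60, -19, 0]}}

```text
time_s: 3.83
tool_pos: [0.5751, -0.1956, 0.3665]
ee_rot: [-1.57, 0.008, -0.087]
contact_force: [-1.1, 0.4, -0.1]
grip_width: 0.0855
```

```bash
python3 - <<'E'
from h import *
from cell import *
from cell import monitor, read_camera
go([.577,-.1965,.232],-.085)
for n in("scene","top"):
    p=read_camera(n); b=p["color"][130:300,130:300] if n=="scene" else p["color"][130:290,250:410]
    cv2.imwrite(f"pics/{n}2.png",cv2.resize(b[:,:,::-1],None,fx=3.5,fy=3.5,interpolation=cv2.INTER_CUBIC))
E
```

```text
now [ 0.5751 -0.1956  0.3665] [-1.57   0.008 -0.087] t 3.83 F [-1.1  0.4 -0.1] w 0.0855 -> shift [  3.  134.5  -0.8] turn -0.1
```

View pics/scene2.png

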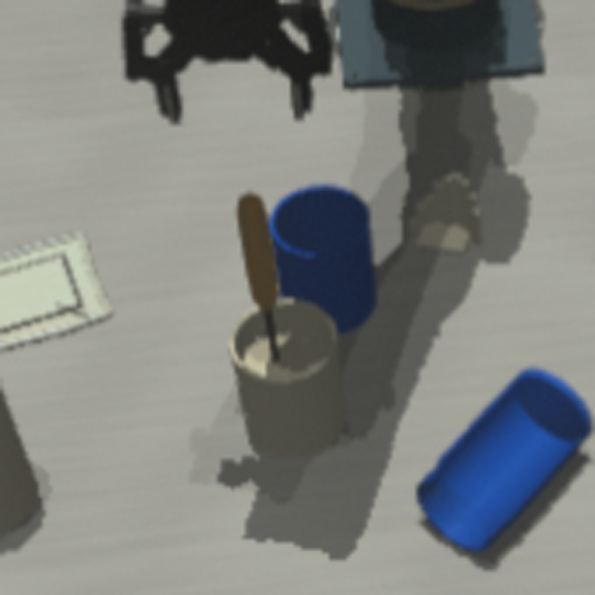

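View pics/top2.png

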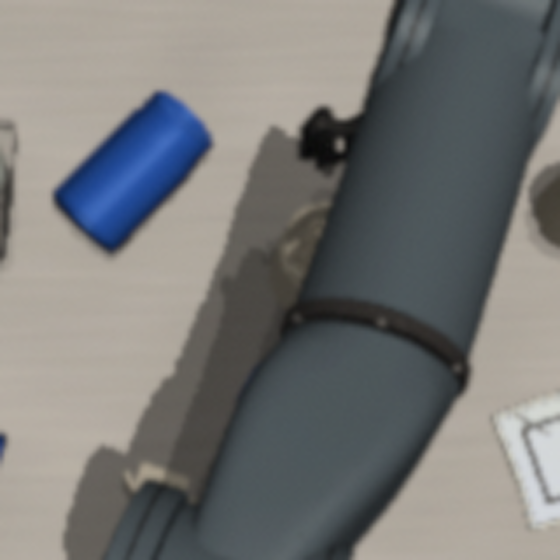

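```bash
python3 - <<'E'
from h import *
from fit import S
for X in([.5751,-.1956,.3665],[.577,-.1965,.29]): print((proj(S,X)[0]-130)*3.5)
E
```

```text
rim (array([ 0.57042011, -0.18990479,  0.10853627]), np.float64(0.005164856013655382))
bluepotcheck
brush [ 0.58010711 -0.19681599  0.00125976 -0.01278973 -0.00293277] [-0.3  0.5 -0.3 -1.7 -0.7  1.1 -0.4 -0.1 -1.   0.1] dir [-0.01278863 -0.00293252  0.99991392] tilt 0.7517735884405832 grip245 [ 0.57697389 -0.19753446  0.24623867] end [ 0.57646235 -0.19765176  0.28623522]
[239.78479671 126.53498604]
[250.1218062  200.43835524]
```

>>> {"api": "move_arm", "payload": {"steps": [1, 40, -1, 0, 1, 80, -1, 0, 2, 110, -1, 0, 2, 134, -1, 0, 2, 134, -1, 0]}}

```text
time_s: 4.35
tool_pos: [0.5776, -0.1929, 0.2349]
ee_rot: [-1.569, 0.004, -0.082]
contact_force: [0.7, -0.2, -0.4]
grip_width: 0.0853
```

```bash
python3 - <<'E'
from h import *
from cell import monitor, read_camera
go([.577,-.1965,.232],-.085)
p=read_camera("scene"); b=p["color"][130:300,130:300]
cv2.imwrite(f"pics/scene3.png",cv2.resize(b[:,:,::-1],None,fx=3.5,fy=3.5,interpolation=cv2.INTER_CUBIC))
E
```

```text
now [ 0.5776 -0.1929  0.2349] [-1.569  0.004 -0.082] t 4.35 F [ 0.7 -0.2 -0.4] w 0.0853 -> shift [-0.3  2.9 -3.6] turn 0.2
```

View pics/scene3.png

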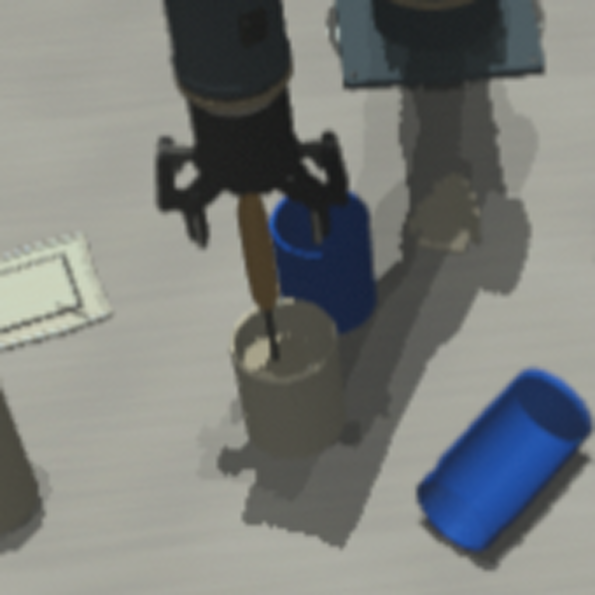

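The handle sits centred between the fingers, at crop (258,225). Next I close the gripper.

>>> {"api": "move_arm", "payload": {"steps": [0, 0, -1, 0, 0, 0, -1, 0, 0, 0, -1, 0, 0, 0, -1, 0, 0, 0, -1, 0, 0, 0, -1, 0, 0, 0, -1, 0, 0, 0, -1, 0], "gripper": 10, "force": 35}}

```text
time_s: 5.07
tool_pos: [0.5787, -0.1966, 0.2376]
ee_rot: [-1.571, -0.001, -0.084]
contact_force: [0.4, -1.9, 2.3]
grip_width: 0.0234
```

```bash
python3 - <<'E'
from h import *
from cell import monitor, read_camera
go([.577,-.1965,.232],-.085)
E
```

```text
now [ 0.5787 -0.1966  0.2376] [-1.571e+00 -1.000e-03 -8.400e-02] t 5.07 F [ 0.4 -1.9  2.3] w 0.0234 -> shift [-1.7  5.6 -0.1] turn 0.0
```

>>> {"api": "move_arm", "payload": {"steps": [0, -20, 0, 0, 0, -50, 0, 0, 0, -85, 0, 0, 0, -120, 0, 0, 0, -155, 0, 0, 0, -190, 0, 0, 0, -225, 0, 0, 0, -225, 0, 0, 0, -225, 0, 0]}}

```text
time_s: 5.82
tool_pos: [0.5789, -0.1966, 0.4637]
ee_rot: [-1.571, -0.003, -0.084]
contact_force: [0.1, 0.1, -2.6]
grip_width: 0.0234
```

```bash
python3 - <<'E'
from h import *
from cell import monitor, read_camera
go([.6,.167,.463],-.085)
for n in("scene","top"):
    p=read_camera(n); cv2.imwrite(f"pics/{n}4.png",p["color"][:,:,::-1])
E
```

```text
now [ 0.5789 -0.1966  0.4637] [-1.571 -0.003 -0.084] t 5.82 F [ 0.1  0.1 -2.6] w 0.0234 -> shift [ -9.5   0.5 364.1] turn 0.0
```

View pics/scene4.png

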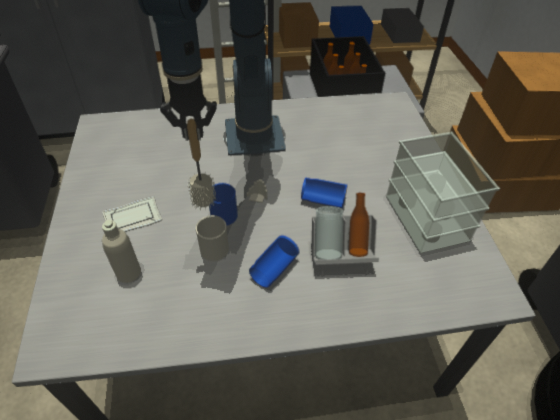

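View pics/top4.png

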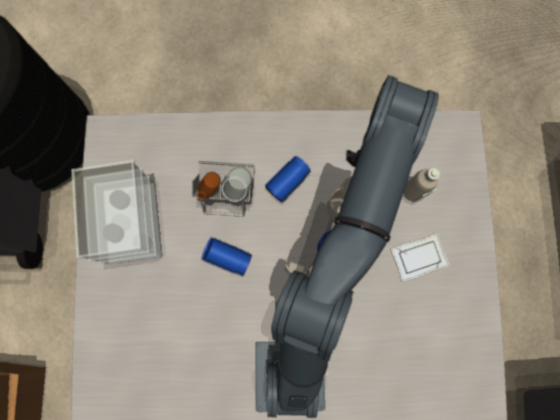

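>>> {"api": "move_arm", "payload": {"steps": [-9, 0, 35, 0, -9, 0, 70, 0, -9, 0, 105, 0, -9, 0, 140, 0, -9, 0, 175, 0, -9, 0, 210, 0, -9, 0, 245, 0, -9, 0, 280, 0, -9, 0, 310, 0, -9, 0, 335, 0, -9, 0, 352, 0, -9, 0, 364, 0, -9, 0, 364, 0, -9, 0, 364, 0, -9, 0, 364, 0]}}

```text
time_s: 7.17
tool_pos: [0.6002, 0.1654, 0.462]
ee_rot: [-1.572, 0.0, -0.086]
contact_force: [0.1, 0.7, -1.7]
grip_width: 0.0233
```

```bash
python3 - <<'E'
from h import *
from cell import monitor, read_camera
go([.6,.167,.463],-.085)
for n,(a,b,c,d) in dict(scene=(80,280,240,440),top=(110,290,150,330)).items():
    p=read_camera(n); 
    if n=="scene": P=p
    cv2.imwrite(f"pics/{n}5.png",cv2.resize(p["color"][a:b,c:d,::-1],None,fx=3,fy=3,interpolation=cv2.INTER_CUBIC))
s=monitor.state()["tool_pos"]
for z in(.04,-.155,-.245): print((proj(P,s+[0,0,.0187+z])[0]-[240,80])*3)
import pickle; pickle.dump(P,open("v5.pkl","wb"))
E
```

```text
now [0.6002 0.1654 0.462 ] [-1.572  0.    -0.086] t 7.17 F [ 0.1  0.7 -1.7] w 0.0233 -> shift [-0.3 -1.   1.6] turn -0.1
[302.53391793 100.38444556]
[278.65579554 276.41095985]
[269.26704919 344.84051717]
```

View pics/scene5.png

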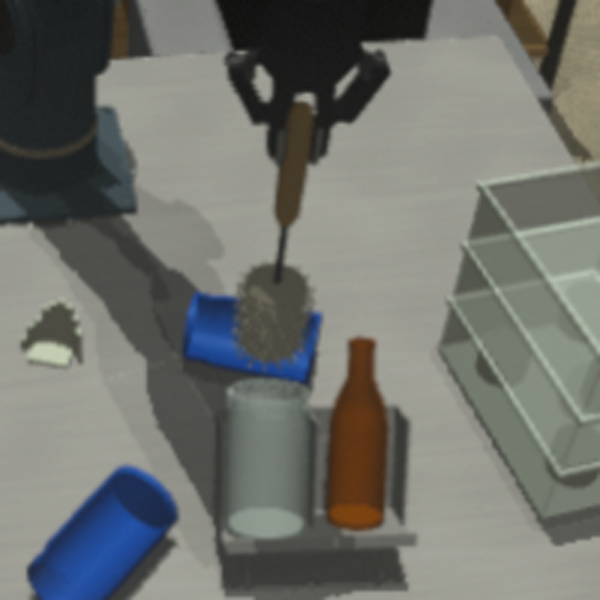

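View pics/top5.png

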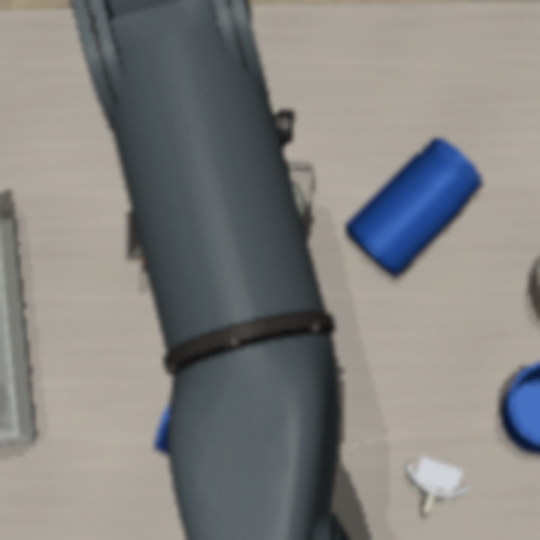

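```bash
python3 - <<'E'
from h import *; import pickle
P=pickle.load(open("v5.pkl","rb"))
a=np.array([-.5*np.cos(.09),.5*np.sin(.09),.866])
F=np.array([.674,.162,.049])
u=np.cross([0,0,1],a);u/=np.linalg.norm(u)
big=cv2.resize(P["color"][180:280,290:390,::-1],None,fx=7,fy=7,interpolation=cv2.INTER_CUBIC)
v=np.cross(a,u)
for c,r,col in((F,.039,(0,255,255)),(F+.144*a,.036,(0,0,255)),(F+.144*a,.043,(0,255,0)),(F-.006*a,.043,(0,255,0))):
    t=np.linspace(0,6.28,80)[:,None]
    cv2.polylines(big,[np.round((proj(P,c+r*(np.cos(t)*u+np.sin(t)*v))-[290,180]+.5)*7).astype(int)],True,col,1)
cv2.imwrite("pics/j6.png",big); print(F+.144*a)
E
```

```text
[0.6022914  0.16847126 0.173704  ]
```

View pics/j6.png

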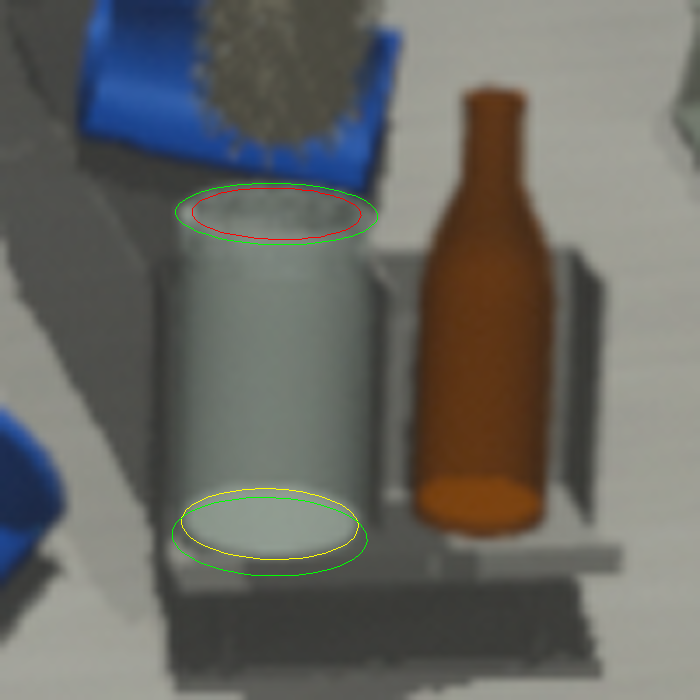

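>>> {"api": "move_arm", "payload": {"steps": [2, 20, 2, 0, 2, 45, 2, 0, 2, 65, 2, 0, 2, 75, 2, 0, 2, 84, 2, 0, 2, 84, 2, 0]}}

```text
time_s: 7.77
tool_pos: [0.602, 0.1683, 0.3773]
ee_rot: [-1.572, 0.001, -0.085]
contact_force: [0.3, 0.4, -1.0]
grip_width: 0.0227
```

```bash
cat >> h.py <<'E'
def look(n,box,name,k=3):
    from cell import read_camera
    p=read_camera(n);a,b,c,d=box
    cv2.imwrite(f"pics/{name}.png",cv2.resize(p["color"][a:b,c:d,::-1],None,fx=k,fy=k,interpolation=cv2.INTER_CUBIC)); return p
JB=(100,280,240,440)
E
python3 - <<'E'
from h import *
go([.602,.168,.378],-.085); look("scene",JB,"k1")
E
```

```text
now [0.602  0.1683 0.3773] [-1.572e+00  1.000e-03 -8.500e-02] t 7.77 F [ 0.3  0.4 -1. ] w 0.0227 -> shift [ 0.  -0.7 -0.3] turn 0.0
```

View pics/k1.png

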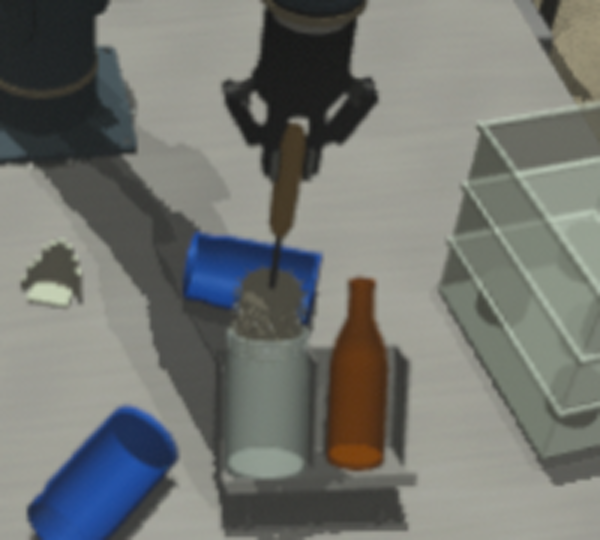

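>>> {"api": "move_arm", "payload": {"steps": [-8, 4, 0, 0, -16, 8, 0, 0, -24, 12, 0, 0, -32, 16, 0, 0, -40, 24, 0, 0, -40, 24, 0, 0]}}

```text
time_s: 8.32
tool_pos: [0.5624, 0.1725, 0.3556]
ee_rot: [-1.57, -0.003, -0.084]
contact_force: [2.7, -0.1, -0.0]
grip_width: 0.0234
```

```bash
python3 - <<'E'
from h import *
go([.602,.168,.378],-.085); look("scene",JB,"k2")
E
```

```text
now [0.5624 0.1725 0.3556] [-1.57  -0.003 -0.084] t 8.32 F [ 2.7 -0.1 -0. ] w 0.0234 -> shift [ 39.9 -22.3  -1.1] turn 0.1
```

View pics/k2.png

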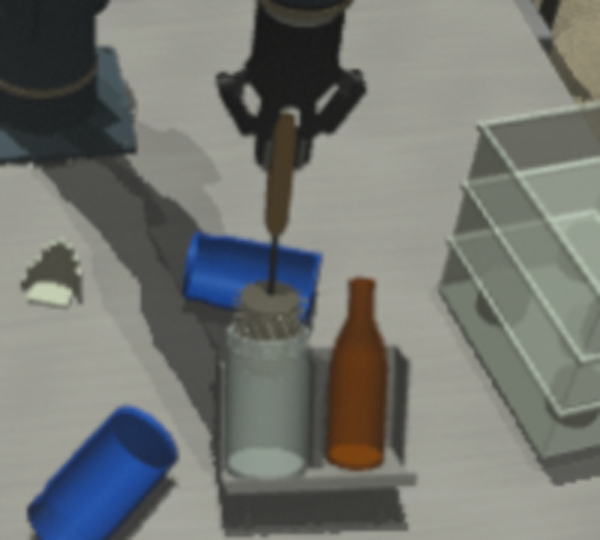

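>>> {"api": "move_arm", "payload": {"steps": [-10, 7, 0, 0, -18, 15, 0, 0, -26, 23, 0, 0, -33, 33, 0, 0, -38, 43, 0, 0, -42, 53, 0, 0, -42, 53, 0, 0]}}

```text
time_s: 8.95
tool_pos: [0.5207, 0.176, 0.3011]
ee_rot: [-1.571, -0.0, -0.084]
contact_force: [1.6, 0.0, -1.7]
grip_width: 0.0234
```

```bash
python3 - <<'E'
from h import *
go([.602,.168,.378],-.085); look("scene",JB,"k3")
E
```

```text
now [0.5207 0.176  0.3011] [-1.571 -0.    -0.084] t 8.95 F [ 1.6  0.  -1.7] w 0.0234 -> shift [ 81.7 -76.9  -1.1] turn 0.1
```

View pics/k3.png

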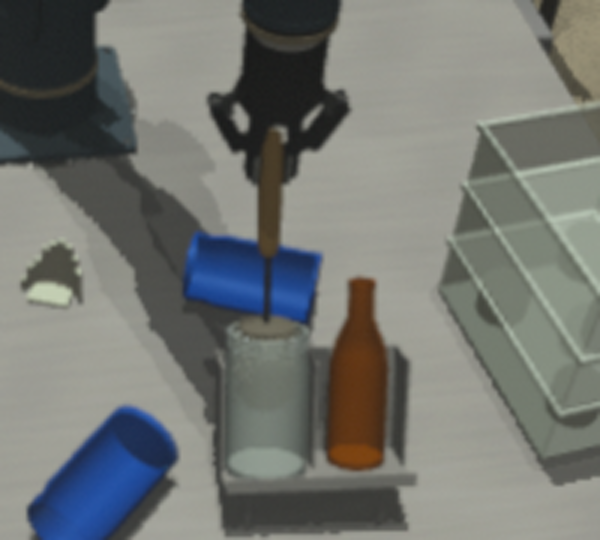

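>>> {"api": "move_arm", "payload": {"steps": [5, 9, 0, 0, 11, 19, 0, 0, 17, 29, 0, 0, 22, 38, 0, 0, 27, 47, 0, 0, 29, 50, 0, 0, 29, 50, 0, 0]}}

```text
time_s: 9.58
tool_pos: [0.55, 0.1731, 0.2501]
ee_rot: [-1.572, 0.001, -0.085]
contact_force: [2.5, 0.1, -1.4]
grip_width: 0.023
```

```bash
python3 - <<'E'
from h import *
go([.602,.168,.378],-.085); look("scene",JB,"k4")
E
```

```text
now [0.55   0.1731 0.2501] [-1.572e+00  1.000e-03 -8.500e-02] t 9.58 F [ 2.5  0.1 -1.4] w 0.023 -> shift [  52.1 -127.9   -0.8] turn 0.0
```

View pics/k4.png

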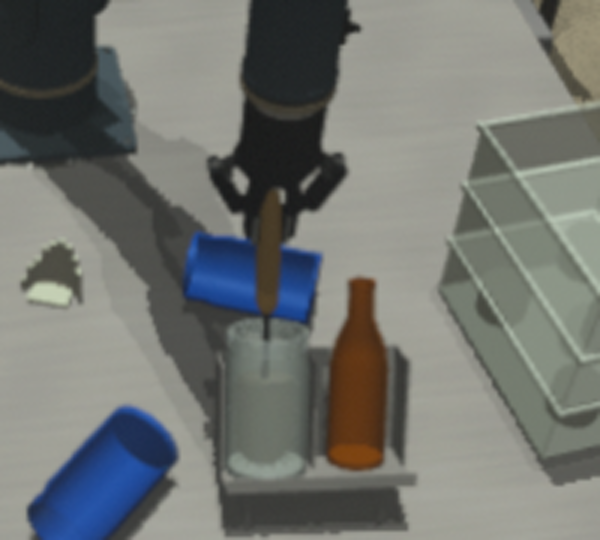

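>>> {"api": "move_arm", "payload": {"steps": [2, 3, 0, 0, 3, 5, 0, 0, 4, 7, 0, 0, 5, 8, 0, 0, 5, 8, 0, 0]}}

```text
time_s: 10.05
tool_pos: [0.554, 0.1733, 0.2442]
ee_rot: [-1.57, 0.0, -0.084]
contact_force: [-3.0, -0.2, 7.9]
grip_width: 0.0231
```

>>> {"api": "move_arm", "payload": {"steps": [-8, -14, 0, 0, -16, -28, 0, 0, -25, -43, 0, 0, -34, -58, 0, 0, -43, -74, 0, 0, -51, -88, 0, 0, -51, -88, 0, 0, -51, -88, 0, 0, -51, -88, 0, 0]}}

```text
time_s: 10.8
tool_pos: [0.5039, 0.1774, 0.3308]
ee_rot: [-1.571, -0.0, -0.084]
contact_force: [1.2, -0.1, 0.4]
grip_width: 0.0235
```

```bash
python3 - <<'E'
from h import *
go([.602,.168,.378],-.085); look("scene",JB,"k5")
E
```

```text
now [0.5039 0.1774 0.3308] [-1.571 -0.    -0.084] t 10.8 F [ 1.2 -0.1  0.4] w 0.0235 -> shift [ 98.6 -47.2  -1.2] turn 0.1
```

View pics/k5.png

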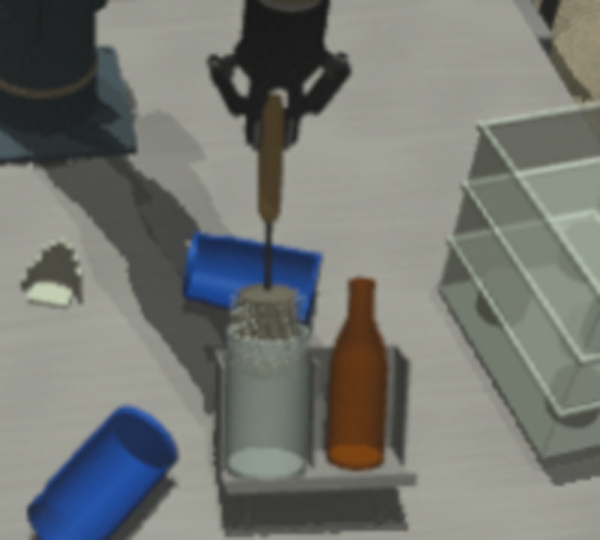

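>>> {"api": "move_arm", "payload": {"steps": [8, 14, 0, 0, 17, 29, 0, 0, 26, 45, 0, 0, 35, 61, 0, 0, 42, 73, 0, 0, 47, 81, 0, 0, 49, 85, 0, 0, 50, 86, 0, 0, 50, 86, 0, 0, 50, 86, 0, 0]}}

```text
time_s: 11.68
tool_pos: [0.553, 0.1729, 0.2455]
ee_rot: [-1.571, 0.001, -0.084]
contact_force: [-1.9, -1.3, 2.3]
grip_width: 0.0231
```

```bash
python3 - <<'E'
from h import *
go([.602,.168,.378],-.085); look("scene",JB,"k6")
E
```

```text
now [0.553  0.1729 0.2455] [-1.571e+00  1.000e-03 -8.400e-02] t 11.68 F [-1.9 -1.3  2.3] w 0.0231 -> shift [  49.1 -132.6   -0.8] turn 0.0
```

View pics/k6.png

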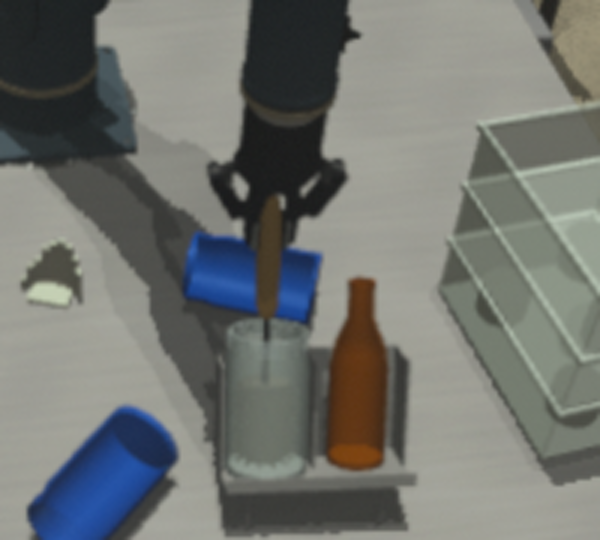

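>>> {"api": "move_arm", "payload": {"steps": [-8, -14, 0, 0, -16, -28, 0, 0, -25, -43, 0, 0, -34, -58, 0, 0, -43, -74, 0, 0, -50, -86, 0, 0, -50, -86, 0, 0, -50, -86, 0, 0, -50, -86, 0, 0]}}

```text
time_s: 12.48
tool_pos: [0.504, 0.1774, 0.3308]
ee_rot: [-1.571, -0.0, -0.084]
contact_force: [2.6, -0.2, 0.7]
grip_width: 0.0236
```

>>> {"api": "move_arm", "payload": {"steps": [8, 14, 0, 0, 17, 29, 0, 0, 26, 45, 0, 0, 35, 61, 0, 0, 42, 73, 0, 0, 47, 81, 0, 0, 50, 86, 0, 0, 51, 88, 0, 0, 51, 88, 0, 0, 51, 88, 0, 0]}}

```text
time_s: 13.32
tool_pos: [0.5539, 0.1729, 0.2435]
ee_rot: [-1.571, 0.001, -0.084]
contact_force: [-4.0, -0.7, 5.4]
grip_width: 0.0234
```

```bash
python3 - <<'E'
from h import *
go([.602,.168,.378],-.085); look("scene",JB,"k7")
E
```

```text
now [0.5539 0.1729 0.2435] [-1.571e+00  1.000e-03 -8.400e-02] t 13.32 F [-4.  -0.7  5.4] w 0.0234 -> shift [  48.2 -134.6   -0.8] turn 0.0
```

View pics/k7.png

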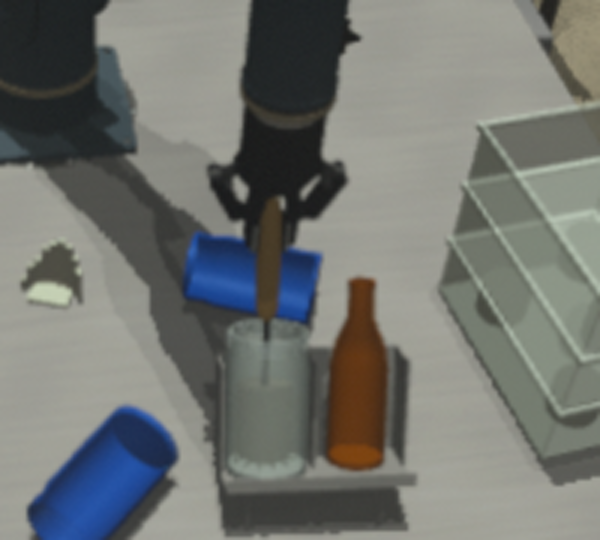

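>>> {"api": "move_arm", "payload": {"steps": [-8, -14, 0, 0, -16, -28, 0, 0, -25, -43, 0, 0, -34, -58, 0, 0, -43, -74, 0, 0, -51, -88, 0, 0, -51, -88, 0, 0, -51, -88, 0, 0, -51, -88, 0, 0]}}

```text
time_s: 14.12
tool_pos: [0.5038, 0.1774, 0.3306]
ee_rot: [-1.571, 0.0, -0.084]
contact_force: [1.7, -0.6, 1.1]
grip_width: 0.0232
```

>>> {"api": "move_arm", "payload": {"steps": [-6, -10, 0, 0, -13, -22, 0, 0, -21, -36, 0, 0, -30, -52, 0, 0, -40, -69, 0, 0, -46, -90, 0, 0, -46, -120, 0, 0, -46, -150, 0, 0, -46, -150, 0, 0, -46, -150, 0, 0]}}

```text
time_s: 14.95
tool_pos: [0.4577, 0.1812, 0.482]
ee_rot: [-1.57, -0.001, -0.084]
contact_force: [0.1, 1.4, -2.9]
grip_width: 0.0235
```

```bash
python3 - <<'E'
from h import *
import pickle
go([.602,.168,.378],-.085); S=look("scene",(60,280,220,440),"k8",2.7);T=look("top",(110,290,150,330),"k8t")
pickle.dump((S,T),open("v8.pkl","wb"))
E
```

```text
now [0.4577 0.1812 0.482 ] [-1.57e+00 -1.00e-03 -8.40e-02] t 14.95 F [ 0.1  1.4 -2.9] w 0.0235 -> shift [144.8 104.1  -1.1] turn 0.1
```

View pics/k8.png

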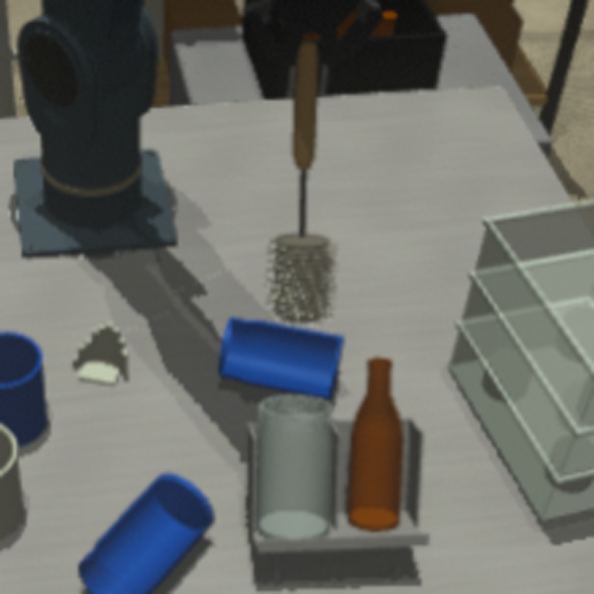

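```bash
cat >> h.py <<'E'
def tilt(P,G,obs,yaw=-.085,g=.248):
    # obs: list of (zbrush, px); solves tilt in tool-x plane (pos = handle toward -x) and lateral tilt, g
    x=np.array([np.cos(yaw),np.sin(yaw),0]);y=np.array([-np.sin(yaw),np.cos(yaw),0])
    def dr(q): 
        d=-np.tan(q[0])*x+np.tan(q[1])*y+[0,0,1]; return d/np.linalg.norm(d)
    def f(q): return np.concatenate([(proj(P,np.array(G)+(z-g)*dr(q))[0]-u) for z,u in obs]+[[q[1]*5]])
    r=least_squares(f,[.3,0]); return np.degrees(r.x),r.fun.round(1),np.array(G)-g*dr(r.x)
E
python3 - <<'E'
from h import *; import pickle
S,T=pickle.load(open("v8.pkl","rb"))
k=lambda u,v:np.array([220+u/2.7-.3,60+v/2.7-.3])
print(tilt(S,[.4577,.1812,.5007],[(.285,k(309,42)),(.172,k(303,168)),(.09,k(302,241))]))
E
```

```text
(array([37.60780188,  2.95413005]), array([-0.4, -0.9,  0.5, -5. , -0.2, -1.7,  0.3]), array([0.60751047, 0.15826841, 0.30439675]))
```

```bash
python3 - <<'E'
from h import *
go([.54,-.30,.45],-.085)
E
```

```text
now [0.4572 0.1811 0.48  ] [-1.572  0.002 -0.084] t 15.05 F [ 1.2 -0.4 -1.6] w 0.0232 -> shift [ 123.    30.4 -472.4] turn 0.1
```

>>> {"api": "move_arm", "payload": {"steps": [10, 2, -30, 0, 20, 5, -65, 0, 28, 8, -100, 0, 36, 10, -135, 0, 45, 12, -170, 0, 54, 14, -205, 0, 63, 16, -240, 0, 72, 18, -275, 0, 81, 20, -310, 0, 90, 22, -345, 0, 99, 24, -380, 0, 108, 26, -412, 0, 115, 28, -440, 0, 120, 30, -460, 0, 123, 30, -472, 0, 123, 30, -472, 0, 123, 30, -472, 0], "gripper": 10, "force": 20}}

```text
time_s: 16.47
tool_pos: [0.5406, -0.2992, 0.4502]
ee_rot: [-1.57, 0.002, -0.085]
contact_force: [-0.2, 0.4, -1.2]
grip_width: 0.0233
```

```bash
python3 - <<'E'
from h import *
import pickle
go([.54,-.30,.3],-.085); S=look("scene",(60,310,80,330),"k9",2.4)
pickle.dump(S,open("v9.pkl","wb"))
E
```

```text
now [ 0.5406 -0.2992  0.4502] [-1.57   0.002 -0.085] t 16.47 F [-0.2  0.4 -1.2] w 0.0233 -> shift [ -0.2 150.2  -1. ] turn 0.0
```

View pics/k9.png

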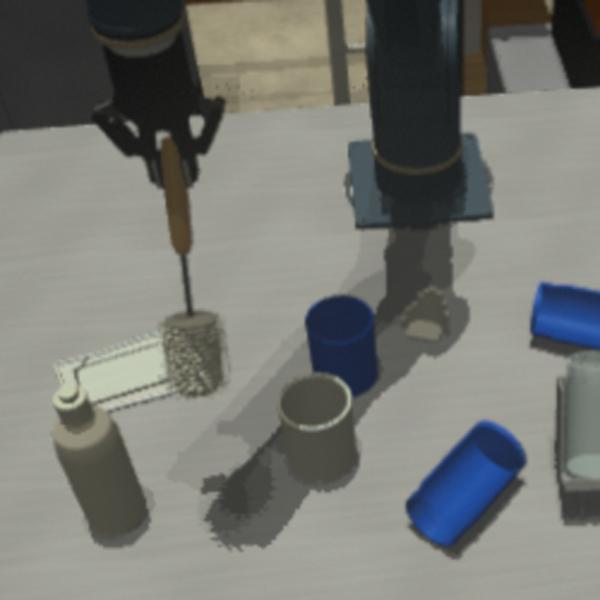

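```bash
python3 - <<'E'
from h import *; import pickle
S=pickle.load(open("v9.pkl","rb"))
k=lambda u,v:np.array([80+u/2.4-.3,60+v/2.4-.3])
print(tilt(S,[.5406,-.2992,.4689],[(.285,k(169,140)),(.172,k(181,252)),(.09,k(191,317))]))
E
```

```text
(array([39.46748869, -4.0552775 ]), array([ 0.4, -2.7,  0.3, -4.2, -0.2,  0.9, -0.4]), array([ 0.69858556, -0.2990591 ,  0.27773373]))
```

```bash
python3 - <<'E'
from h import *; import pickle
S=pickle.load(open("v9.pkl","rb"))
k=lambda u,v:np.array([80+u/2.4-.3,60+v/2.4-.3])
for g in(.24,.245,.25,.255,.26):
  r=tilt(S,[.5406,-.2992,.4689],[(.285,k(169,140)),(.172,k(181,252)),(.09,k(191,317))],g=g);print(g,r[0],(r[1]**2).sum(),r[1])
S=pickle.load(open("v8.pkl","rb"))[0]
k=lambda u,v:np.array([220+u/2.7-.3,60+v/2.7-.3])
for g in(.24,.245,.25,.255,.26):
  r=tilt(S,[.4577,.1812,.5007],[(.285,k(309,42)),(.172,k(303,168)),(.09,k(302,241))],g=g);print(g,r[0],(r[1]**2).sum(),r[1])
E
```

```text
0.24 [44.31584265 -5.94144976] 92.07 [ 0.  -5.7  0.  -7.4 -0.4 -2.1 -0.5]
0.245 [43.06763056 -5.39770132] 44.080000000000005 [ 0.3 -3.8  0.2 -5.4 -0.3 -0.1 -0.5]
0.25 [34.87017792 -2.54478868] 17.32 [ 0.5 -1.9  0.4 -3.5 -0.1  1.  -0.2]
0.255 [27.46573953 -0.41607757] 7.219999999999999 [ 0.7  0.2  0.6 -2.3 -0.2  1.  -0. ]
0.26 [22.44712356  0.87853796] 9.44 [ 0.9  2.4  0.7 -1.3 -0.2  0.8  0.1]
0.24 [38.66329478  3.263581  ] 100.87 [-0.2 -3.9  0.6 -8.  -0.1 -4.6  0.3]
0.245 [38.12316295  3.1001074 ] 49.92999999999999 [-0.3 -2.1  0.5 -6.1 -0.2 -2.8  0.3]
0.25 [37.05513258  2.80589678] 20.019999999999996 [-0.4 -0.2  0.5 -4.3 -0.2 -1.   0.2]
0.255 [32.98618366  1.82670056] 9.259999999999998 [-0.4  1.7  0.4 -2.4 -0.3  0.4  0.2]
0.26 [25.36078821  0.23442327] 15.160000000000002 [-0.5  3.6  0.4 -1.1 -0.3  0.7  0. ]
```

>>> {"api": "move_arm", "payload": {"steps": [0, 20, 0, 0, 0, 50, 0, 0, 0, 85, 0, 0, 0, 120, 0, 0, 0, 150, 0, 0, 0, 180, 0, 0, 0, 200, 0, 0, 0, 210, 0, 0, 0, 215, 0, 0, 0, 215, 0, 0]}}

```text
time_s: 17.35
tool_pos: [0.541, -0.2985, 0.2363]
ee_rot: [-1.57, 0.0, -0.083]
contact_force: [-0.8, -0.2, -1.2]
grip_width: 0.0234
```

```bash
python3 - <<'E'
from h import *
import pickle
go([.54,-.30,.3],-.085); S=look("scene",(60,310,80,330),"k10",2.4)
E
```

```text
now [ 0.541  -0.2985  0.2363] [-1.57   0.    -0.083] t 17.35 F [-0.8 -0.2 -1.2] w 0.0234 -> shift [ -0.9 -63.7  -1.6] turn 0.1
```

View pics/k10.png

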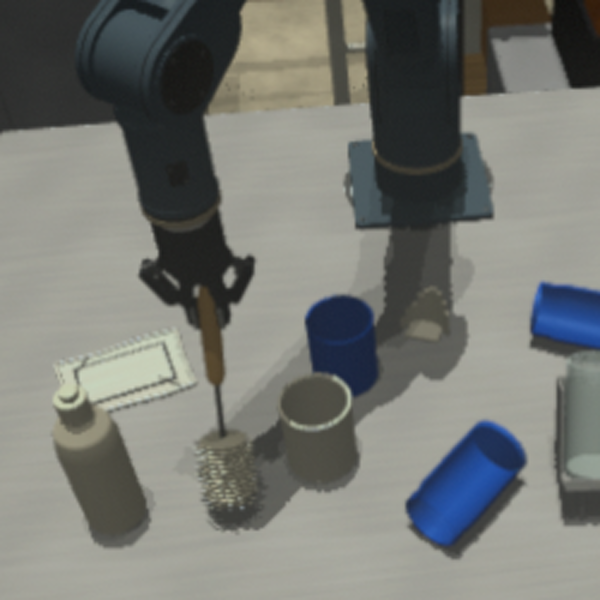

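>>> {"api": "move_arm", "payload": {"steps": [0, 8, 0, 0, 0, 14, 0, 0, 0, 18, 0, 0, 0, 22, 0, 0, 0, 22, 0, 0]}}

```text
time_s: 17.82
tool_pos: [0.5407, -0.2995, 0.2139]
ee_rot: [-1.571, 0.0, -0.084]
contact_force: [-0.3, 0.6, 1.8]
grip_width: 0.0234
```

>>> {"api": "move_arm", "payload": {"steps": [9, -3, 0, 0, 18, -6, 0, 0, 27, -8, 0, 0, 37, -11, 0, 0, 47, -13, 0, 0, 57, -16, 0, 0, 57, -16, 0, 0]}}

```text
time_s: 18.4
tool_pos: [0.5995, -0.3039, 0.2305]
ee_rot: [-1.571, -0.001, -0.083]
contact_force: [-0.5, 0.3, -0.8]
grip_width: 0.0236
```

```bash
python3 - <<'E'
from h import *
import pickle
go([.54,-.30,.3],-.085); S=look("scene",(60,310,80,330),"k11",2.4)
E
```

```text
now [ 0.5995 -0.3039  0.2305] [-1.571e+00 -1.000e-03 -8.300e-02] t 18.4 F [-0.5  0.3 -0.8] w 0.0236 -> shift [-59.5 -69.6  -1. ] turn 0.1
```

View pics/k11.png

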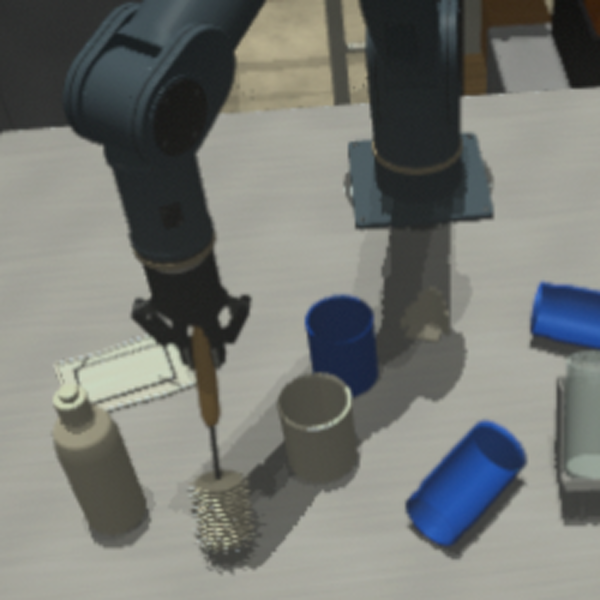

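>>> {"api": "move_arm", "payload": {"steps": [0, 8, 0, 0, 0, 14, 0, 0, 0, 18, 0, 0, 0, 21, 0, 0, 0, 21, 0, 0]}}

```text
time_s: 18.87
tool_pos: [0.5972, -0.3046, 0.2094]
ee_rot: [-1.571, -0.001, -0.085]
contact_force: [-1.1, 0.4, 7.2]
grip_width: 0.0232
```

>>> {"api": "move_arm", "payload": {"steps": [6, -2, 0, 0, 12, -4, 0, 0, 18, -6, 0, 0, 24, -8, 0, 0, 30, -9, 0, 0]}}

```text
time_s: 19.28
tool_pos: [0.6281, -0.3066, 0.2182]
ee_rot: [-1.571, -0.0, -0.084]
contact_force: [-0.2, -0.0, -1.5]
grip_width: 0.0231
```

```bash
python3 - <<'E'
from h import *
import pickle
go([.54,-.30,.3],-.085); S=look("scene",(60,310,80,330),"k12",2.4)
E
```

```text
now [ 0.6281 -0.3066  0.2182] [-1.571 -0.    -0.084] t 19.28 F [-0.2 -0.  -1.5] w 0.0231 -> shift [-88.3 -81.9  -0.8] turn 0.1
```

View pics/k12.png

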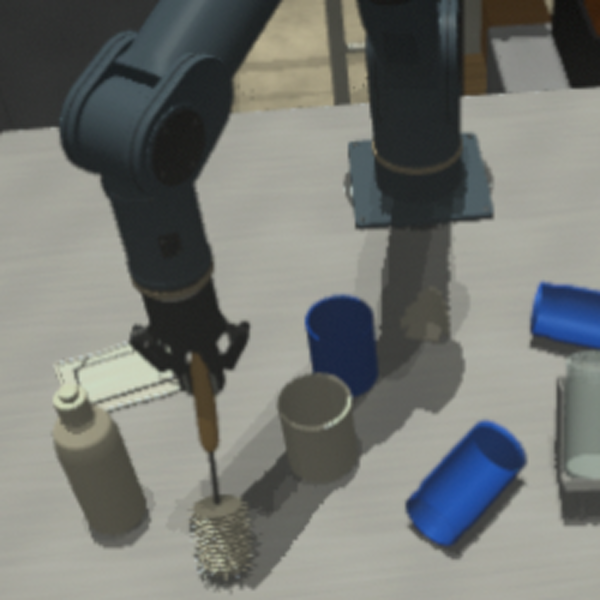

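>>> {"api": "move_arm", "payload": {"steps": [0, -20, 0, 0, 0, -55, 0, 0, 0, -90, 0, 0, 0, -125, 0, 0, 0, -150, 0, 0, 0, -150, 0, 0]}}

```text
time_s: 19.83
tool_pos: [0.6288, -0.308, 0.3743]
ee_rot: [-1.574, -0.008, -0.084]
contact_force: [0.3, -0.2, -0.1]
grip_width: 0.0232
```

```bash
python3 - <<'E'
from h import *
import pickle
go([.46,-.18,.37],-.085); S=look("scene",(60,310,80,330),"k13",2.4)
pickle.dump(S,open("v13.pkl","wb"))
E
```

```text
now [ 0.6288 -0.308   0.3743] [-1.574 -0.008 -0.084] t 19.83 F [ 0.3 -0.2 -0.1] w 0.0232 -> shift [-178.9    2.4  113.5] turn 0.1
```

View pics/k13.png

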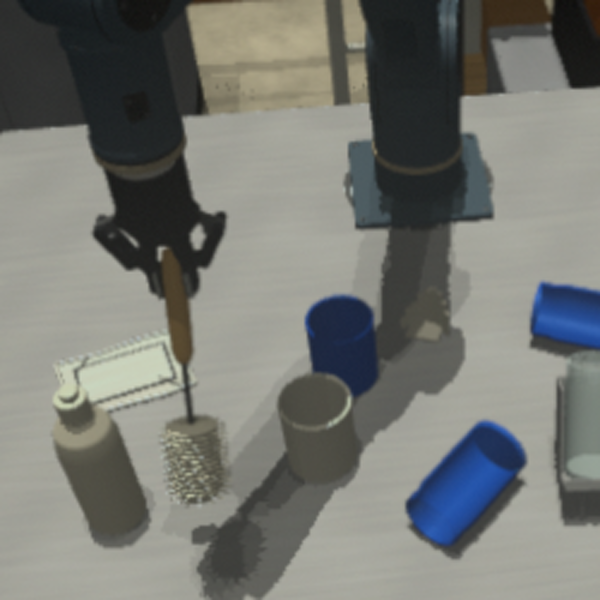

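```bash
python3 - <<'E'
from h import *; import pickle
S=pickle.load(open("v13.pkl","rb"))
k=lambda u,v:np.array([80+u/2.4-.3,60+v/2.4-.3])
for g in(.245,.25,.255,.26):
  r=tilt(S,[.6288,-.308,.393],[(.285,k(169,252)),(.172,k(183,362)),(.09,k(192,424))],g=g);print(g,r[0],(r[1]**2).sum(),r[1],r[2])
E
```

```text
0.245 [41.45412054 -5.00268228] 44.669999999999995 [ 0.4 -4.2 -0.1 -5.   0.1  1.3 -0.4] [ 0.79142436 -0.30575913  0.20976982]
0.25 [33.13908656 -2.12006666] 19.680000000000003 [ 0.7 -2.   0.1 -3.7  0.1  1.2 -0.2] [ 0.76556713 -0.3118795   0.183764  ]
0.255 [28.11116967 -0.61504024] 8.850000000000001 [ 0.9  0.1  0.2 -2.6  0.1  1.1 -0.1] [ 0.7487177  -0.3157945   0.16809115]
0.26 [24.09975378  0.49549039] 10.379999999999999 [ 1.2  2.3  0.3 -1.6  0.   1.   0. ] [ 0.73440406 -0.31905793  0.15567005]
```

>>> {"api": "move_arm", "payload": {"steps": [-25, 0, 16, 0, -50, 0, 32, 0, -75, 0, 48, 0, -100, 0, 64, 0, -125, 0, 80, 0, -150, 0, 97, 0, -168, 0, 108, 0, -176, 0, 112, 0, -176, 0, 112, 0, -176, 0, 112, 0]}}

```text
time_s: 20.72
tool_pos: [0.4618, -0.1803, 0.368]
ee_rot: [-1.571, -0.0, -0.083]
contact_force: [-0.8, -0.4, -0.8]
grip_width: 0.023
```

```bash
python3 - <<'E'
from h import *
import pickle
go([.463,-.181,.37],-.085); S=look("scene",(80,270,120,310),"k14",3);T=look("top",(120,300,250,430),"k14t",3)
pickle.dump((S,T),open("v14.pkl","wb"))
E
```

```text
now [ 0.4618 -0.1803  0.368 ] [-1.571 -0.    -0.083] t 20.72 F [-0.8 -0.4 -0.8] w 0.023 -> shift [ 1.2 -2.  -0.6] turn 0.1
```

View pics/k14.png

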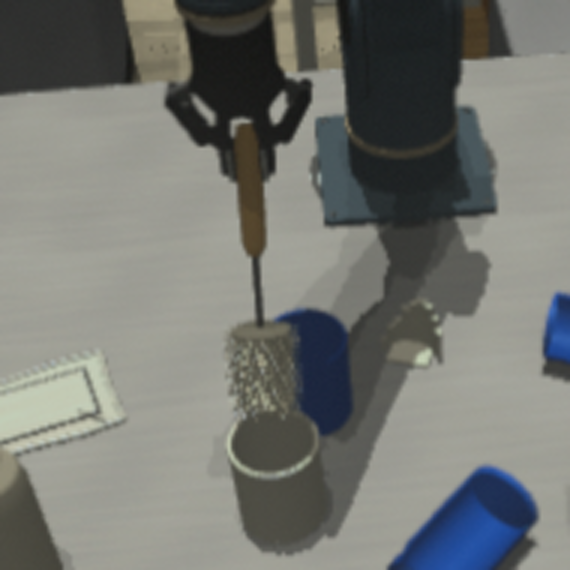

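View pics/k14t.png

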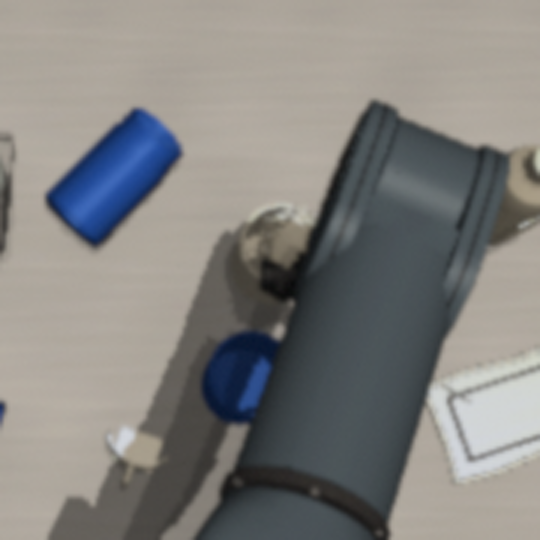

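```bash
python3 - <<'E'
from h import *; import pickle
S,T=pickle.load(open("v14.pkl","rb"))
k=lambda u,v:np.array([120+u/3-.3,80+v/3-.3]); ik=lambda p:(p+.3-[120,80])*3
for g in(.25,.255,.26):
  r=tilt(S,[.4618,-.1803,.3867],[(.285,k(248,126)),(.172,k(256,252)),(.09,k(262,325))],g=g);print(g,r[0],r[1],r[2]); B=r[2]
  print(ik(proj(S,B)),ik(proj(S,[B[0],B[1],.115])))
print(onz(S,k(274,442),.115),onz(S,k(274,443),.11), ik(proj(S,[.571,-.189,.115])))
print("dirs +y10mm",ik(proj(S,[.571,-.179,.115])),"+x10",ik(proj(S,[.581,-.189,.115])))
E
```

```text
0.25 [31.55869897 -1.22417254] [-0.8 -1.3 -0.3 -2.9 -0.   1.  -0.1] [ 0.59253537 -0.18687143  0.1737092 ]
[[269.18973978 417.5429846 ]] [[275.13986377 455.84276458]]
0.255 [25.29996358 -0.34965955] [-0.6  0.7 -0.2 -1.9 -0.   0.9 -0. ] [ 0.57050046 -0.18814984  0.15616239]
[[268.92018655 412.71270771]] [[273.04795345 439.3881703 ]]
0.26 [20.6646773   0.23898543] [-0.5  2.7 -0.1 -1.  -0.   0.7  0. ] [ 0.5531354  -0.18910064  0.14342979]
[[268.66145456 408.32163448]] [[271.48946096 426.65934969]]
[ 0.57410982 -0.18731899  0.115     ] [ 0.57116558 -0.18770418  0.11      ] [[272.2291283  439.84132249]]
dirs +y10mm [[282.07147021 438.88632513]] +x10 [[272.59456544 447.32578439]]
```

>>> {"api": "move_arm", "payload": {"steps": [6, 15, 0, 0, 6, 30, 0, 0, 6, 45, 0, 0, 6, 60, 0, 0, 6, 70, 0, 0, 6, 70, 0, 0]}}

```text
time_s: 21.32
tool_pos: [0.467, -0.181, 0.296]
ee_rot: [-1.571, 0.004, -0.085]
contact_force: [-0.3, -1.0, -1.3]
grip_width: 0.0234
```

```bash
python3 - <<'E'
from h import *
import pickle
go([.463,-.181,.37],-.085); S=look("scene",(80,270,120,310),"k15",3);T=look("top",(120,300,250,430),"k15t",3)
E
```

```text
now [ 0.467 -0.181  0.296] [-1.571  0.004 -0.085] t 21.32 F [-0.3 -1.  -1.3] w 0.0234 -> shift [ -4.3 -74.   -0.4] turn 0.0
```

View pics/k15.png

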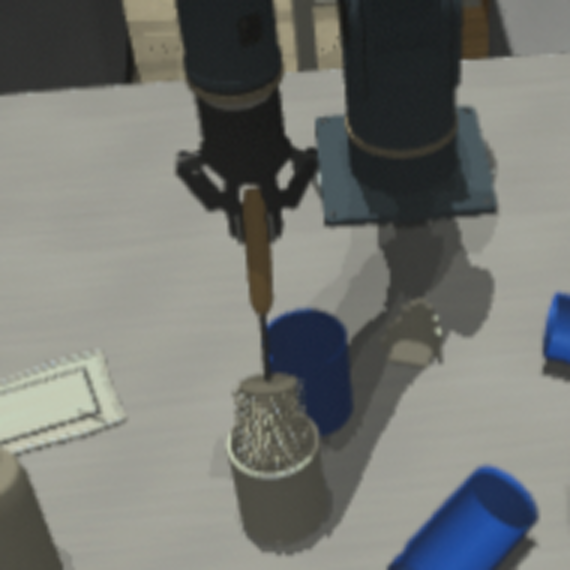

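View pics/k15t.png

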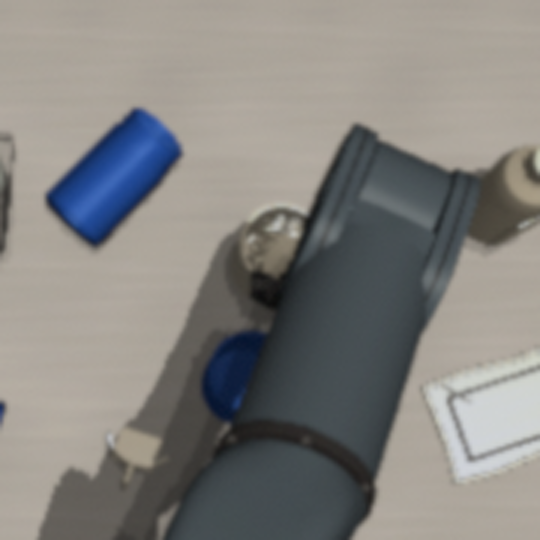

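>>> {"api": "move_arm", "payload": {"steps": [0, 8, 0, 0, 0, 16, 0, 0, 0, 24, 0, 0, 0, 30, 0, 0, 0, 30, 0, 0]}}

```text
time_s: 21.83
tool_pos: [0.4678, -0.1808, 0.2674]
ee_rot: [-1.571, -0.0, -0.084]
contact_force: [2.0, 0.0, -1.8]
grip_width: 0.0234
```

>>> {"api": "move_arm", "payload": {"steps": [8, -1, 0, 0, 16, -2, 0, 0, 24, -3, 0, 0, 32, -3, 0, 0, 38, -2, 0, 0, 38, -2, 0, 0]}}

```text
time_s: 22.33
tool_pos: [0.5064, -0.1838, 0.2698]
ee_rot: [-1.571, 0.001, -0.083]
contact_force: [-2.9, -0.2, -0.1]
grip_width: 0.0235
```

```bash
python3 - <<'E'
from h import *
import pickle
go([.463,-.181,.37],-.085); S=look("scene",(80,270,120,310),"k16",3)
E
```

```text
now [ 0.5064 -0.1838  0.2698] [-1.571e+00  1.000e-03 -8.300e-02] t 22.33 F [-2.9 -0.2 -0.1] w 0.0235 -> shift [ -43.5 -100.2   -0.8] turn 0.1
```

View pics/k16.png

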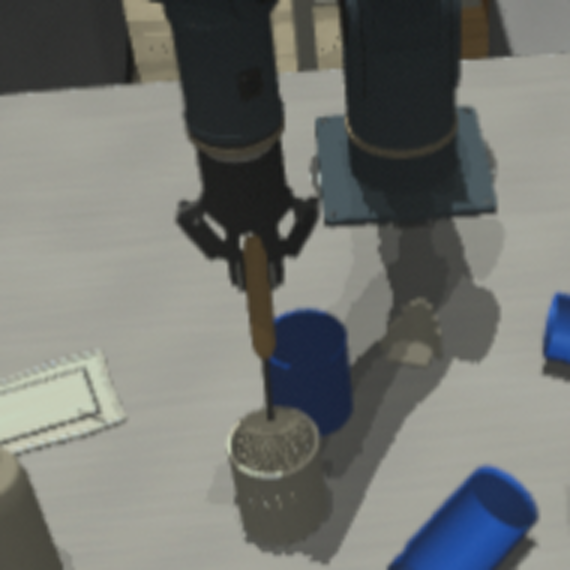

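>>> {"api": "move_arm", "payload": {"steps": [5, 4, 0, 0, 11, 7, 0, 0, 17, 9, 0, 0, 24, 11, 0, 0, 30, 12, 0, 0, 36, 12, 0, 0, 36, 12, 0, 0]}}

```text
time_s: 22.97
tool_pos: [0.5426, -0.187, 0.2581]
ee_rot: [-1.571, -0.0, -0.083]
contact_force: [-1.3, 0.1, -0.5]
grip_width: 0.0234
```

```bash
python3 - <<'E'
from h import *
import pickle
go([.575,-.189,.26],-.085); S=look("scene",(80,270,120,310),"k17",3)
pickle.dump(S,open("v17.pkl","wb"))
E
```

```text
now [ 0.5426 -0.187   0.2581] [-1.571 -0.    -0.083] t 22.97 F [-1.3  0.1 -0.5] w 0.0234 -> shift [32.5 -1.9  0.8] turn 0.1
```

View pics/k17.png

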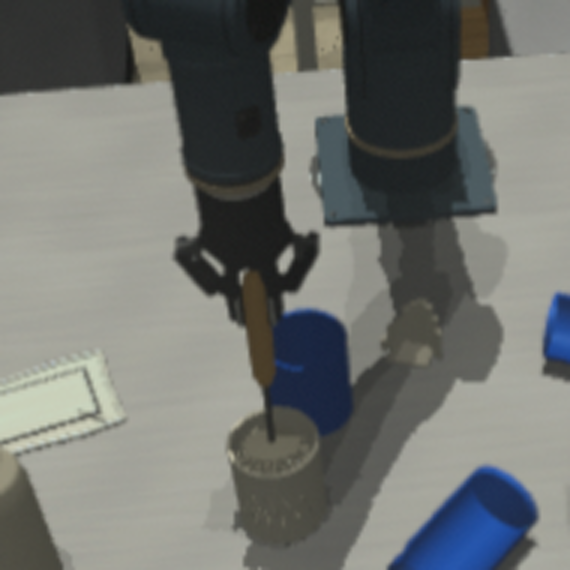

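```bash
python3 - <<'E'
from h import *; import pickle
S=pickle.load(open("v17.pkl","rb"))
k=lambda u,v:np.array([120+u/3-.3,80+v/3-.3])
for g in(.25,.255):
  r=tilt(S,[.5426,-.187,.2768],[(.285,k(254,275)),(.172,k(266,384)),(.09,k(272,438))],g=g);print(g,r[0],r[1],r[2])
E
```

```text
0.25 [13.24052743 -0.59775302] [-0.5 -0.4 -0.6 -3.1  0.1  1.4 -0.1] [ 0.59986574 -0.18933133  0.03345826]
0.255 [10.93972422 -0.28423885] [-0.3  1.4 -0.5 -2.3  0.2  1.4 -0. ] [ 0.59092309 -0.18987085  0.02643699]
```

>>> {"api": "move_arm", "payload": {"steps": [7, 3, 0, 0, 14, 6, 0, 0, 21, 8, 0, 0, 28, 10, 0, 0, 35, 12, 0, 0, 42, 13, 0, 0, 47, 13, 0, 0, 47, 13, 0, 0]}}

```text
time_s: 23.68
tool_pos: [0.5891, -0.1909, 0.2449]
ee_rot: [-1.571, -0.0, -0.083]
contact_force: [-0.9, 1.9, -2.5]
grip_width: 0.0231
```

```bash
python3 - <<'E'
from h import *
import pickle
go([.575,-.189,.26],-.085); S=look("scene",(80,270,120,310),"k18",3)
pickle.dump(S,open("v18.pkl","wb"))
E
```

```text
now [ 0.5891 -0.1909  0.2449] [-1.571 -0.    -0.083] t 23.68 F [-0.9  1.9 -2.5] w 0.0231 -> shift [-14.2 -15.1   0.8] turn 0.1
```

View pics/k18.png

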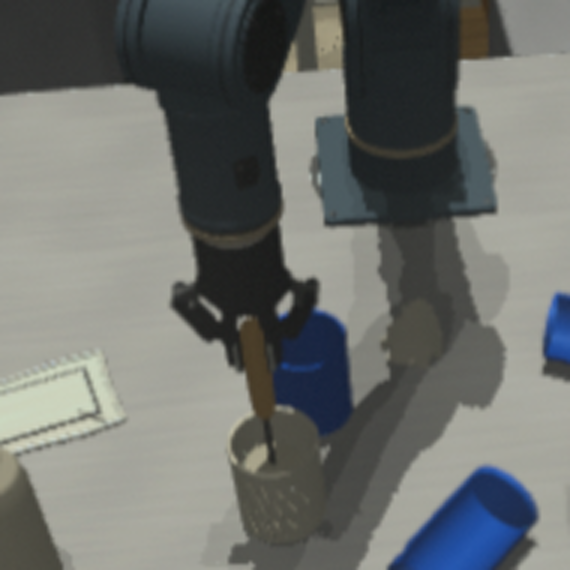

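```bash
python3 - <<'E'
from h import *; import pickle
S=pickle.load(open("v18.pkl","rb"))
k=lambda u,v:np.array([120+u/3-.3,80+v/3-.3])
for g in(.25,.255):
  r=tilt(S,[.5891,-.1909,.2636],[(.285,k(248,320)),(.172,k(265,414)),(.09,k(273,461))],g=g);print(g,r[0],r[1],r[2])
E
```

```text
0.25 [ 1.71325006 -0.6852642 ] [ 0.8  1.3 -0.2 -1.7  0.3  1.1 -0.1] [ 0.59680056 -0.18855668  0.01372961]
0.255 [ 0.15900706 -0.39408878] [ 1.   2.9 -0.1 -1.1  0.2  1.1 -0. ] [ 0.58995401 -0.1892125   0.00860701]
```

>>> {"api": "move_arm", "payload": {"steps": [-5, 0, 0, 0, -10, 0, 0, 0, -10, 2, 0, 0, -10, 4, 0, 0, -10, 6, 0, 0, -10, 6, 0, 0]}}

```text
time_s: 24.23
tool_pos: [0.5781, -0.1901, 0.2391]
ee_rot: [-1.571, -0.0, -0.084]
contact_force: [0.3, -0.0, 0.3]
grip_width: 0.0231
```

```bash
python3 - <<'E'
from h import *
import pickle
go([.575,-.189,.26],-.085); S=look("scene",(80,270,120,310),"k19",3)
pickle.dump(S,open("v19.pkl","wb"))
E
```

```text
now [ 0.5781 -0.1901  0.2391] [-1.571 -0.    -0.084] t 24.23 F [ 0.3 -0.   0.3] w 0.0231 -> shift [ -3.2 -20.9   0.9] turn 0.1
```

View pics/k19.png

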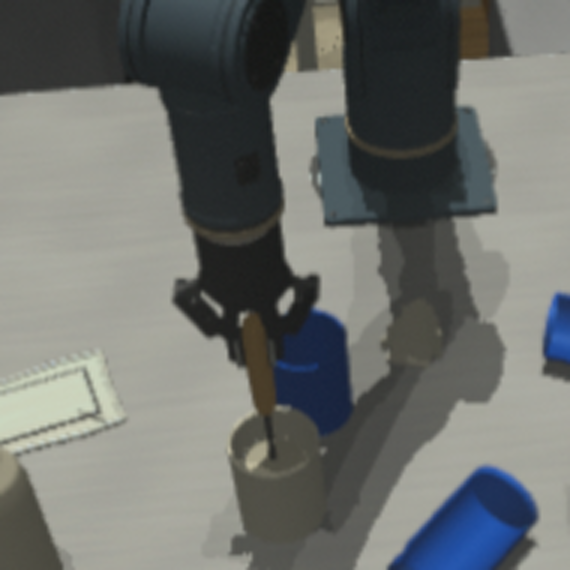

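>>> {"api": "move_arm", "payload": {"steps": [0, 2, 0, 0, 0, 3, 0, 0, 0, 4, 0, 0, 0, 4, 0, 0]}}

```text
time_s: 24.62
tool_pos: [0.5784, -0.1903, 0.2356]
ee_rot: [-1.571, -0.001, -0.084]
contact_force: [-0.0, 0.6, 4.7]
grip_width: 0.0233
```

```bash
python3 - <<'E'
from h import *; import pickle
go([.575,-.189,.26],-.085)
S=look("scene",(80,270,120,310),"k20",3);pickle.dump(S,open("v20.pkl","wb"))
S=pickle.load(open("v19.pkl","rb"))
k=lambda u,v:np.array([120+u/3-.3,80+v/3-.3])
for g in(.25,.255):
  r=tilt(S,[.5781,-.1901,.2578],[(.285,k(252,316)),(.172,k(266,410)),(.09,k(273,458))],g=g);print(g,r[0],r[1],r[2])
E
```

```text
now [ 0.5784 -0.1903  0.2356] [-1.571e+00 -1.000e-03 -8.400e-02] t 24.62 F [-0.   0.6  4.7] w 0.0233 -> shift [ -3.5 -24.4   1. ] turn 0.1
0.25 [ 2.46242473 -0.27332288] [-0.   1.2 -0.4 -1.6  0.2  1.  -0. ] [ 0.5889033  -0.18982469  0.00803368]
0.255 [ 0.86380494 -0.01982846] [ 0.2  2.8 -0.3 -1.   0.2  1.  -0. ] [ 0.58193791 -0.19033845  0.00282899]
```

View pics/k20.png

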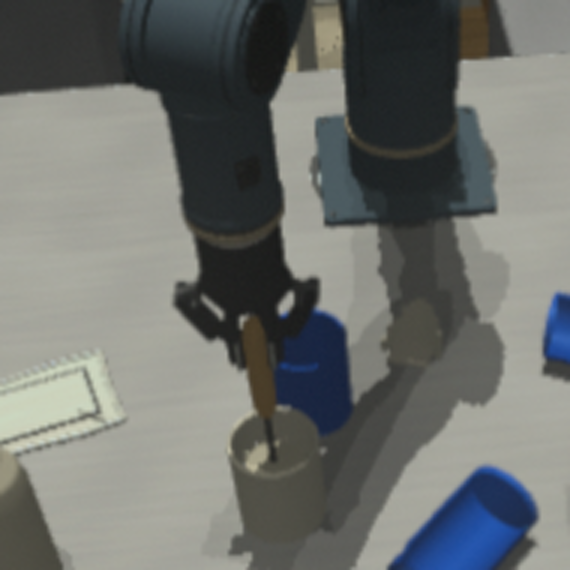

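>>> {"api": "move_arm", "payload": {"steps": [0, -1, 0, 0, 0, -2, 0, 0, 0, -3, 0, 0, 0, -3, 0, 0, 0, -3, 0, 0]}}

```text
time_s: 25.08
tool_pos: [0.578, -0.1902, 0.2382]
ee_rot: [-1.571, 0.0, -0.084]
contact_force: [0.6, 0.3, 1.6]
grip_width: 0.0232
```

>>> {"api": "move_arm", "payload": {"steps": [0, 0, 0, 0, 0, 0, 0, 0, 0, 0, 0, 0, 0, 0, 0, 0, 0, 0, 0, 0, 0, 0, 0, 0], "gripper": 30}}

```text
time_s: 25.58
tool_pos: [0.578, -0.1902, 0.2382]
ee_rot: [-1.571, 0.0, -0.084]
contact_force: [0.1, 0.1, -0.8]
grip_width: 0.0299
```

```bash
python3 - <<'E'
from h import *
go([.575,-.189,.26],-.085); look("scene",(80,270,120,310),"k21",3)
E
```

```text
now [ 0.578  -0.1902  0.2382] [-1.571  0.    -0.084] t 25.58 F [ 0.1  0.1 -0.8] w 0.0299 -> shift [ -3.1 -21.8   0.9] turn 0.1
```

View pics/k21.png

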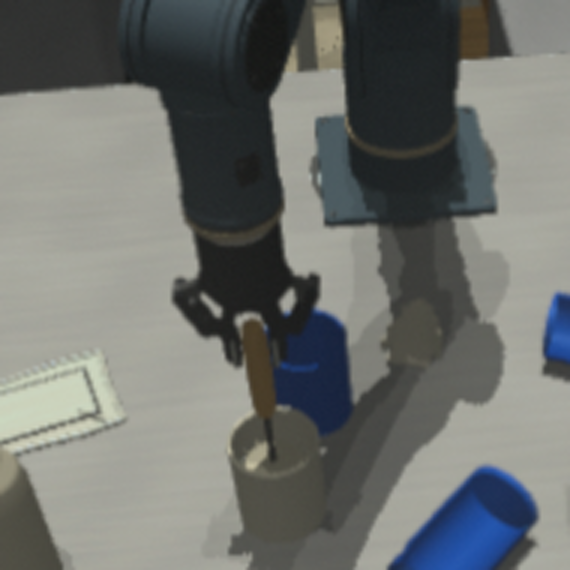

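Stands on its own. Next I open fully and withdraw straight up.

>>> {"api": "move_arm", "payload": {"steps": [0, 0, 0, 0, 0, 0, 0, 0, 0, 0, 0, 0, 0, 0, 0, 0, 0, 0, 0, 0, 0, 0, 0, 0], "gripper": 75}}

```text
time_s: 26.13
tool_pos: [0.5781, -0.1902, 0.2383]
ee_rot: [-1.571, -0.0, -0.084]
contact_force: [0.5, -0.3, -0.8]
grip_width: 0.0746
```

>>> {"api": "move_arm", "payload": {"steps": [0, -10, 0, 0, 0, -25, 0, 0, 0, -45, 0, 0, 0, -70, 0, 0, 0, -100, 0, 0, 0, -135, 0, 0, 0, -170, 0, 0, 0, -200, 0, 0, 0, -200, 0, 0, 0, -200, 0, 0]}}

```text
time_s: 26.97
tool_pos: [0.5783, -0.1908, 0.4409]
ee_rot: [-1.572, -0.004, -0.084]
contact_force: [-0.1, -0.2, -0.9]
grip_width: 0.075
```

```bash
python3 - <<'E'
from h import *; import pickle
go([.4,.1,.43],-.085); S=look("scene",(0,420,0,560),"k22",1.4)
pickle.dump(S,open("v22.pkl","wb"))
cv2.imwrite("pics/k22c.png",cv2.resize(S["color"][80:270,120:310,::-1],None,fx=3,fy=3,interpolation=cv2.INTER_CUBIC))
E
```

```text
now [ 0.5783 -0.1908  0.4409] [-1.572 -0.004 -0.084] t 26.97 F [-0.1 -0.2 -0.9] w 0.075 -> shift [-202.2    9.8  274.7] turn 0.0
```

View pics/k22.png

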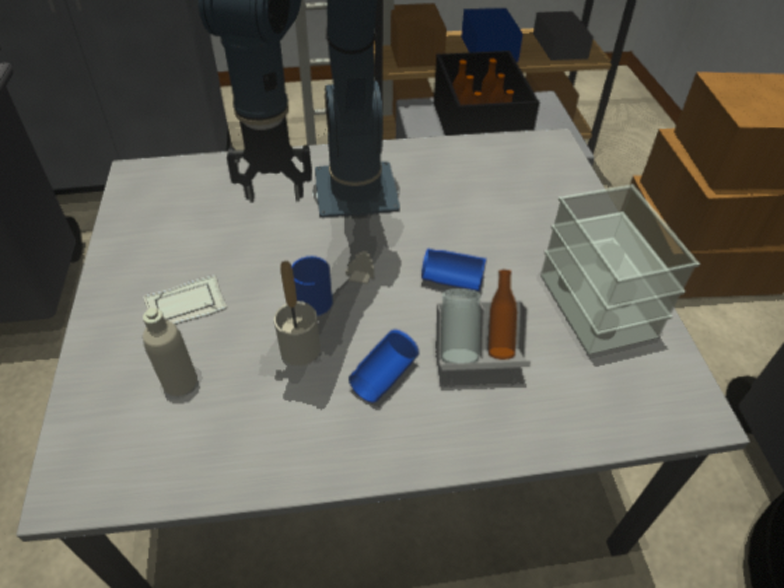

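View pics/k22c.png

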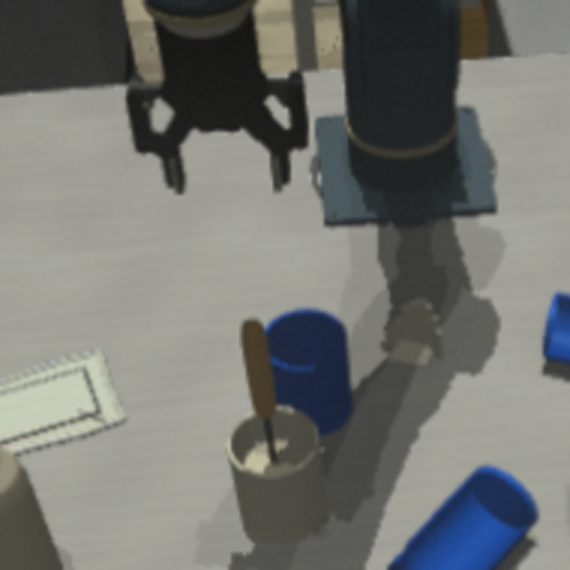

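```bash
python3 - <<'E'
from h import *; import pickle
from fit import solve
from cell import order, spotter
S0=pickle.load(open("v0.pkl","rb"))[0];S=pickle.load(open("v22.pkl","rb"))
g=lambda p,b:np.float32(cv2.cvtColor(p["color"],cv2.COLOR_RGB2GRAY)[b[0]:b[1],b[2]:b[3]])
for n,b in dict(jar=(200,265,312,348),beer=(190,265,346,372),det=(215,290,100,145),pot=(235,265,194,232),shard=(178,206,244,272)).items():
    print(n,np.round(cv2.phaseCorrelate(g(S0,b),g(S,b)),2) if False else cv2.phaseCorrelate(g(S0,b),g(S,b)))
k=lambda u,v:np.array([120+u/3-.3,80+v/3-.3])
obs=[(.285,k(254,323)),(.172,k(265,413)),(.09,k(273,458))]
def f(q):
    d=np.array([q[2],q[3],1]);d/=np.linalg.norm(d)
    return np.concatenate([proj(S,np.array([q[0],q[1],.006])+d*z)[0]-u for z,u in obs]+[[q[2]*5,q[3]*5]])
r=least_squares(f,[.58,-.19,0,0]);print(r.x,r.fun.round(1))
E
```

```text
rim (array([ 0.57042011, -0.18990479,  0.10853627]), np.float64(0.005164856013655382))
bluepotcheck
brush [ 0.58010711 -0.19681599  0.00125976 -0.01278973 -0.00293277] [-0.3  0.5 -0.3 -1.7 -0.7  1.1 -0.4 -0.1 -1.   0.1] dir [-0.01278863 -0.00293252  0.99991392] tilt 0.7517735884405832 grip245 [ 0.57697389 -0.19753446  0.24623867] end [ 0.57646235 -0.19765176  0.28623522]
jar ((-0.01975954542896119, 0.01757918605255071), 1.0183464070713077)
beer ((0.51704246037154, 0.5366342462891396), 0.9955852512077049)
det ((0.5248117503098619, 0.5080640717680751), 0.995407665959111)
pot ((0.06416348462574462, -0.6770808813704008), 0.826116038163503)
shard ((-1.5450322327778778, 1.3501252450471757), 0.2668764239549637)
[ 0.58379238 -0.19171354 -0.00508563  0.01064474] [-0.   0.8  0.1 -1.8 -0.1  1.  -0.   0.1]
```

```bash
python3 - <<'E'
from cell import order
print(order.close_job())
E
```

```text
the job is handed in; nothing more can be done
None
```

The brush did three full strokes in the jar and is back upright in its white pot, released. I handed the job in at about 27 s. No verdict is given, so what follows rests on my own readings.

- **Strokes:** The brush met the bottom of the jar on all three down strokes, with about 3 to 9 N on the wrist. Each time I drew it up about 100 mm, so roughly half the head stood out of the mouth. No wrist reading at the end of a move passed 10 N.
- **Return to the pot:** Leaning about 30° in the fingers after the jar, the brush had to be straightened first. My first try, dragging its end along the bench, failed because it only slid. I then straightened it against the inside of the pot, with about 3 N at most.
- **Last check, brush:** It stands less than 1° from vertical with its end about 13 mm from the pot's centre. That comes from one camera view, taking the end to be on the pot floor.
- **Last check, surroundings:** Jar, beer bottle, detergent and pot show no shift of more than about half a pixel. The comparison for the mug shard was spoiled by the arm's shadow; it looks unmoved in the picture, and I steered no move towards it.

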